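# Lock a levelling sleeve on the chromatography plate

### The arm

A 7-joint arm with a two-finger parallel gripper is mounted at the origin on the work surface. World frame = base frame: x ahead of the robot, y to its left, z up, the work surface at z = 0. Lengths are in mm, angles in rad, forces in N, time in s.
With the tool pointing down it reaches from about 400 to 875 mm from the base axis. Payload 19.3 kg.
Tool frame: the origin (TCP) lies midway between the tips of the shut fingers; the grasp point (between the pads) lies 19 mm behind it; z points along the fingers, x is the direction in which the jaws open and shut, and the axes are right-handed (so a half turn about z gives the same grasp; the last joint's range is limited). The gripper opens to 85 mm and grips with 20 to 120 N. Pads are 22 mm wide; open, the fingers measure 114 mm over their backs; the gripper's body (76 mm by 85 mm) begins 54 mm behind the grasp point. The pads swing forward as they close: fully open they stand 13 mm farther back than shut.
Start: joints at [-1.186, 0.521, -0.036, 1.599, 0.021, 1.021, -0.113], TCP at [274.568, 561.451, 231.291] pointing down, gripper open.
Joint ranges: [-2.91, 2.91], [-0.3, 2.13], [-1.5, 1.42], [0.17, 2.43], [-1.26, 4.41], [0.16, 1.93], [-2.52, 2.52]. Speed limits (rad/s): [1.89, 1.89, 2.39, 2.39, 3.01, 3.01, 3.01].

### API

Orientations are given as a unit quaternion [x, y, z, w].
In Python, from bench import * gives the robot as it stands.
- The arm moves only by the shell command python3 -m handwheel 'ROWS' [FORCE]. ROWS is a JSON object of lists of equal length, an entry for each row: "delta_pos": the shift along the world's x, y, z in mm, a list of three; "rotation": the turn, a rotation vector about the world's x, y, z in rad, a list of three; "grip": the opening in per cent of the stroke, from 0 (shut) to 100 (fully open). A call has 1 to 8 rows; each row is the pose to reach, as a shift and turn from the pose commanded when the call began; what a row does not reach only later rows make up. A row lasts 1/12 s, in which the tool goes at most 41.7 mm and 7.16 degrees, less where a joint would pass 70% of its speed; a pose out of reach is approached as far as the arm can. A call with a gripper value outside its range is refused whole. The fingers move at their own pace and stop on an object; FORCE is the grip in N (left out, the last holds). Time passes only in rows, so rows that repeat a pose let the fingers close. It gives the time, the measured TCP pose, the force and the opening at its end, in the units of the state.
- get_obs(): the state, without advancing time (a new reading comes with each control period).
- grab_frame(name): name is "scene" or "top" or "wrist"; returns a dict with "frame" (400x640x3 uint8, blue, green, red), "fx", "fy", "cx", "cy" (pixels), "R" (3x3) and "t" (3): a world point X has camera coordinates R X + t; the wrist camera has in their place "T_tool_cam" (4x4, takes a point from camera to tool coordinates, whose origin is the TCP and whose axes are the tool frame's). Camera axes: x right, y down, z forward; pixel columns grow to the right and rows downward; lengths in mm; the calibration is good to about 2 mm. A picture is of the moment at which its call begins: read the wrist's pose just before it. There is no depth.
- hand_in(): hands the job in, once; it reports no verdict.
The state is a dict: "t": time; "joint_pos": joint angles; "qvel": joint speeds; "joint_efforts": joint torques, N m; "position": TCP position; "tcp_rot": TCP orientation; "force": force on the tool from outside, world axes, zero at the start; "wrist_torque": the same for the moment, N m; "gripper_width": opening from 0.0 (shut) to 1.0 (fully open).
Only numpy, scipy, OpenCV 4.12 (cv2) and the standard library are available. Lean on these libraries where they do the work, as an engineer would, in place of code of your own. Each camera call takes 0.05 s, during which the arm holds its last target.

### The job

The levelling sleeve at the near left corner of the grey levelling plate is set, but the locknut on top of it is still loose. Lay the flat spanner on the plate with its jaws fully home on the sleeve's two flats and its handle along the far side of the near right sleeve, so that it cannot swing, then turn the loose locknut clockwise on the sleeve until it comes up tight, without losing the sleeve's setting. Leave the spanner on the flats, and do not upset the glass jars or the mug.

Things in the scene. Friction and masses are not known exactly. Their poses are not given: they have to be found in the camera images.
- plate: Grey steel levelling plate, 300 (x) by 250 (y) mm, fixed, top face 28 mm above the bench. Origin on the bench under its centre; x points away from the robot, y to the left. A levelling sleeve with hex locknut and fixed 16 mm stud at each corner (x = +-105, y = +-75 mm); all but the near left one (-105, +75) are locked and immovable. Brass bull's-eye level in the middle, 42 mm across, 14 mm high.
- sleeve_base (a point): On the axis of the loose (near left) sleeve, level with the plate's top face. Its x axis runs along the sleeve's two flats, the way the spanner slides on (handle to -x); z up. The sleeve: a round steel collar 40 mm across, 0.7 to 14 mm above the plate, with two parallel flats 30 mm apart and 26 mm long; its rounded ends guide the jaws as they slide on along the flats.
- sleeve (a joint): Turn of the loose sleeve, rad, clockwise from above positive; within 0.03 of 0 at the start. This is its setting: keep it within 0.35 of 0 throughout. Only light friction (0.08 N m) holds it, so turning the locknut (0.35 N m) drags it round unless a spanner holds it; the spanner swings clockwise with it until its handle meets the near right sleeve.
- locknut_top (a point): Centre of the top face of the loose locknut. A steel hex nut, 24 mm across flats, 15 mm high, 16 to 31 mm above the plate, so clear of the spanner; it does not noticeably move up or down as it turns. The stud stands 12 mm out of it. Its flats can be gripped with the fingers from above (40 N or more).
- locknut_flat (a point): Middle of one of the six flats of the loose locknut, 12 mm from its axis; the direction from the axis to this point is square to that flat. The flats repeat every 60 degrees.
- locknut (a joint): Turn of the loose locknut on its sleeve, rad, clockwise from above positive (tightening). It starts between 0 and 0.45; the nut jams on the sleeve at 1.55, where it resists springily. Tight is beyond 1.42. It stays where it is left.
- neighbour (a point): On the axis of the near right sleeve, level with the plate's top face, 150 mm from the loose sleeve. Same shape: collar 40 mm across up to 14 mm above the plate, locked nut up to 31 mm, stud up to 43 mm. The centre line of a spanner on the loose sleeve's flats passes this axis on its far side, 39 mm away at sleeve = 0, leaving the handle 2 to 12 mm clear of the collar.
- spanner: Single-ended flat steel spanner, 8 mm thick, 202 mm long, 0.26 to 0.4 kg, lying flat on the bench to the right of the plate (not the small 150 mm one). Origin on its underside at its balance point; its x axis points to the open jaw, z up. The handle, 24 mm wide, runs from x = -106 to +30 mm; grip it across near the origin. The head is 60 mm wide.
- spanner_jaw (a point): On the spanner's underside, x = +80 mm from its origin: the point that lies on the sleeve's axis when the spanner is fully home. The jaw is 31.5 mm wide, open towards the spanner's +x, from 22.5 mm behind this point (bottom) to 15 mm ahead of it (tips).
- spanner_tail (a point): On the spanner's underside, the rounded end of its handle, 186 mm from spanner_jaw.
- jar_plate: Empty glass jar standing on the rear of the plate, 82 mm across, 125 mm high; origin under its centre. To be left alone.
- jar_bench: Empty glass jar standing on the bench to the left of the plate, 90 mm across, 135 mm high; origin under its centre. To be left alone.
- mug: White mug on the bench to the left, 80 mm across, 85 mm high; origin under its centre. To be left alone.
There are look-alikes about, which are no part of the job. Leave any blue or turquoise look-alike of the spanner alone.

How it is judged (in metres and radians):
On the way, in this order (a step that is already met when the one before it is completed fails the run):
1. the spanner lies on the plate with its jaws on the flats of the loose sleeve and its handle along the far side of the near right sleeve (distance between spanner_jaw and sleeve_base below 0.009 m and angle between the x axis of spanner and the x axis of sleeve_base, either way round below 0.2 rad and horizontal distance between spanner_tail and neighbour below 0.085 m), for 0.2 s.
2. the locknut is turned tight on the sleeve (value of joint locknut above 1.42 rad), for 0.2 s.
At the end, for the whole second after the job is handed in: The locknut is turned past 1.42 rad (the last 7 degrees before it jams count as tight), the sleeve is still within 0.35 rad (20 degrees) of its setting, and the spanner lies at rest on the sleeve's flats, its jaw point within 12 mm of the sleeve's foot point (value of joint locknut above 1.42 rad and value of joint sleeve between -0.35 and 0.35 rad and distance between spanner_jaw and sleeve_base below 0.012 m and linear speed of spanner below 0.02 m/s and velocity of joint locknut below 0.1 rad/s); the robot touches nothing.
It fails at once if the sleeve is turned more than 0.35 rad (20 degrees) from its setting (value of joint sleeve above 0.35 rad or value of joint sleeve below -0.35 rad).
It fails at once if a glass jar or the mug is pushed more than 30 mm or tipped (distance of any of jar_plate, jar_bench, mug from where it was at the start of the episode above 0.03 m or angle between any of jar_plate, jar_bench, mug's own z axis and vertical above 0.4 rad).
It also fails if it takes over 58 s, if anything falls off the work surface, if the arm or the gripper's body presses on something with over 40 N, if the wrist force passes 120 N, or if a joint passes its speed limit or range.

## Working session

There is one attempt and no reset: what is moved stays moved. The work goes in short steps, Python scripts to look and compute and a shell command to move; the robot and the scene stay as the last step left them, time stands still between calls to the robot, and variables do not carry over. Pictures are saved under pics/ and viewed, and the job is handed in when it is done.

```bash
mkdir -p pics; ls; python3 - <<'E'
from bench import *
import cv2
o=get_obs(); print(o)
for n in ["scene","top"]:
    f=grab_frame(n); cv2.imwrite(f"pics/{n}0.png",f["frame"]); print(n,f["fx"],f["cx"],f["cy"],f["R"],f["t"])
E
```

```text
pics
{'t': 0.0, 'joint_pos': array([-1.18627093,  0.52203565, -0.03633008,  1.6000292 ,  0.02123342,
        1.02110976, -0.112846  ]), 'qvel': array([-2.66285303e-04, -1.13001355e-03, -5.19304544e-04,  3.81997998e-04,
        2.28844751e-05, -7.43135647e-04,  4.72624910e-04]), 'joint_efforts': array([ 7.35191243e-04, -9.27146029e+01,  1.97998077e+00, -3.69913316e+01,
        1.78856822e-02,  8.16398504e-03, -5.44032582e-05]), 'position': array([274.39508839, 561.14782983, 230.70464582]), 'tcp_rot': array([ 8.48306332e-01,  5.29505438e-01, -4.74896791e-04,  3.63497563e-04]), 'force': array([ 0.95923967,  0.27858509, -0.00909573]), 'wrist_torque': array([ 0.0516326 ,  0.04276683, -0.0543991 ]), 'gripper_width': 1.0040840397500936}
scene 444.3394904911148 319.4396704047848 201.15445459021117 [[ 0.82772386  0.56111109 -0.00525034]
 [ 0.39827362 -0.59405367 -0.69891227]
 [-0.39528641  0.57641529 -0.71518813]] [-383.03376336 -203.50772648 1695.20162742]
top 399.62661038900796 322.3470160338772 192.15169674084356 [[ 0.00753638 -0.99996694  0.00305262]
 [-0.99820972 -0.0077042  -0.05931275]
 [ 0.05933431 -0.00260016 -0.99823478]] [ -43.56601918  502.58615541 1172.0406464 ]
```

View pics/scene0.png

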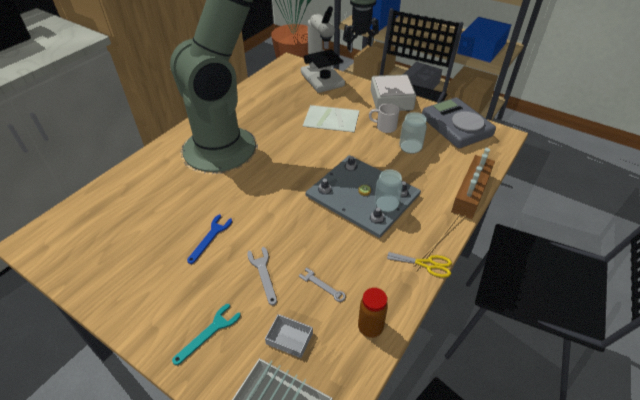

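View pics/top0.png

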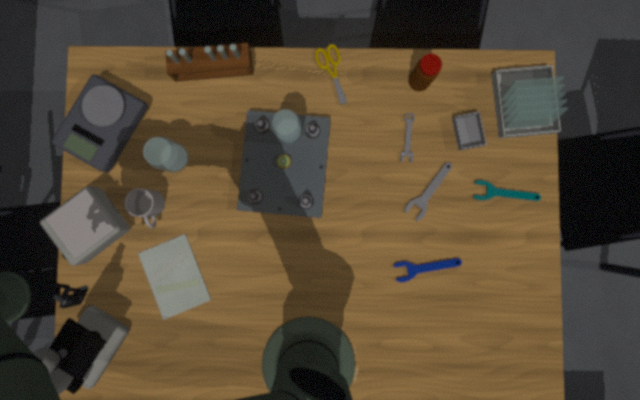

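The top view shows the grey spanner at about (430,190) with its jaw near (415,210), the plate centred at (284,162), and the near left sleeve at (252,197). Next I'll zoom in and measure.

```bash
cat > h.py <<'E'
from bench import *
import cv2, numpy as np
from scipy.spatial.transform import Rotation as Ro
def cam(f,o=None):
    if "R" in f: return np.array(f["R"]),np.array(f["t"])
    T=np.eye(4);T[:3,:3]=Ro.from_quat(o["tcp_rot"]).as_matrix();T[:3,3]=o["position"]
    M=np.linalg.inv(T@np.array(f["T_tool_cam"])); return M[:3,:3],M[:3,3]
def ray(f,uv,o=None):
    R,t=cam(f,o); d=R.T@np.array([(uv[0]-f["cx"])/f["fx"],(uv[1]-f["cy"])/f["fy"],1.]); return -R.T@t,d
def onz(f,uv,z,o=None):
    c,d=ray(f,uv,o); return c+d*(z-c[2])/d[2]
def proj(f,X,o=None):
    R,t=cam(f,o); p=R@np.array(X,float)+t; return np.array([f["fx"]*p[0]/p[2]+f["cx"],f["fy"]*p[1]/p[2]+f["cy"]])
def crop(im,x0,y0,w,h,s,name):
    cv2.imwrite(name,cv2.resize(im[y0:y0+h,x0:x0+w],None,fx=s,fy=s,interpolation=cv2.INTER_CUBIC))
E
python3 - <<'E'
from h import *
im=cv2.imread("pics/top0.png"); 
crop(im,225,95,120,130,4.5,"pics/t_plate.png"); crop(im,390,150,75,80,7,"pics/t_sp.png")
im=cv2.imread("pics/scene0.png"); crop(im,300,145,130,100,6,"pics/s_plate.png"); 
E
```

```text
(no output)
```

View pics/t_plate.png

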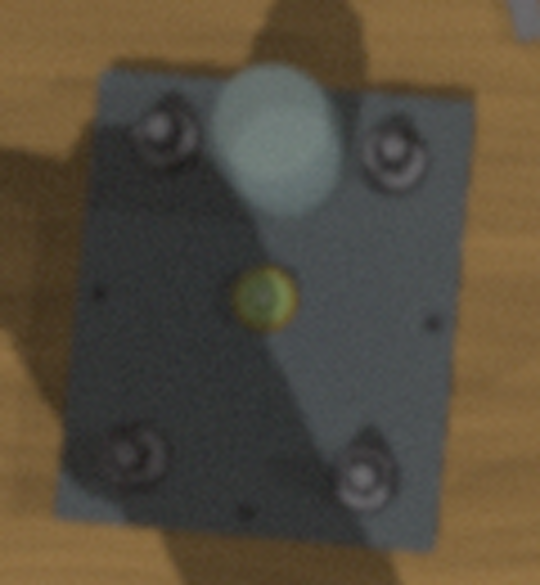

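View pics/t_sp.png

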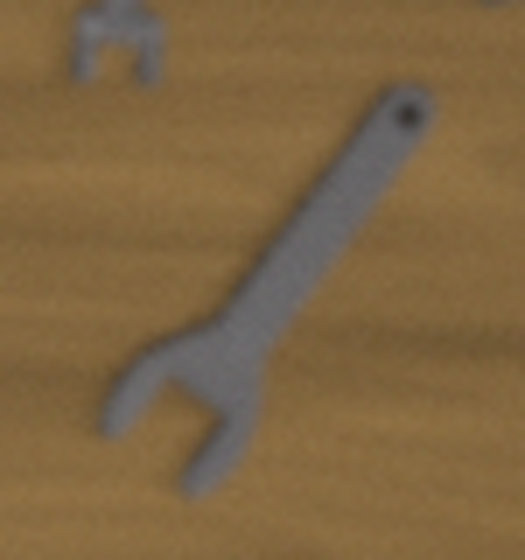

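View pics/s_plate.png

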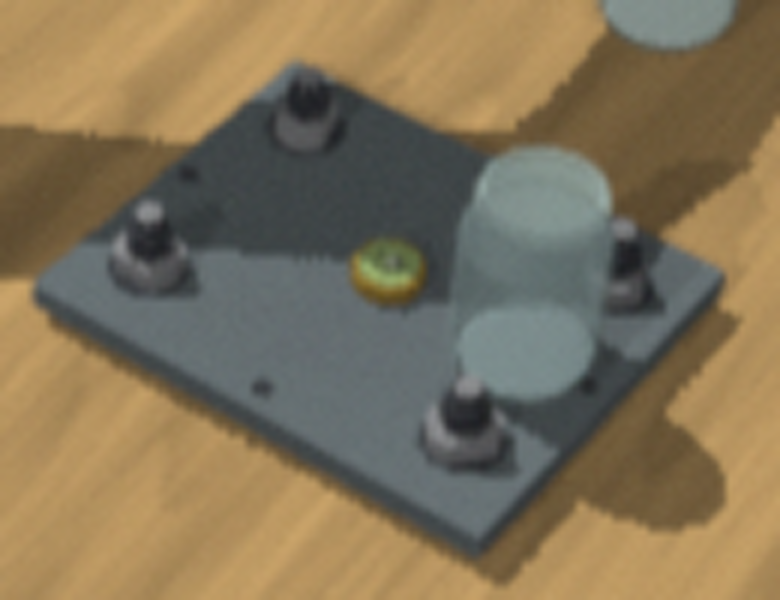

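```bash
python3 - <<'E'
from h import *
f=grab_frame("top");s=grab_frame("scene")
P=[onz(f,(225+x/4.5,95+y/4.5),28)[:2] for x,y in [(100,70),(473,95),(437,548),(60,518)]]
P=np.array(P);print(P.round(1),P.mean(0));
for a,b in [(0,1),(1,2),(2,3),(3,0)]: print(np.linalg.norm(P[a]-P[b]),np.degrees(np.arctan2(*(P[b]-P[a])[::-1])))
Q=[onz(s,(300+x/6,145+y/6),28)[:2] for x,y in [(295,65),(722,275),(478,545),(38,290)]]
Q=np.array(Q);print(Q.round(1),Q.mean(0))
for a,b in [(0,1),(1,2),(2,3),(3,0)]: print(np.linalg.norm(Q[a]-Q[b]),np.degrees(np.arctan2(*(Q[b]-Q[a])[::-1])))
t=onz(f,(390+415/7,150+84/7),4);a=onz(f,(390+107/7,150+435/7),4);b=onz(f,(390+190/7,150+495/7),4)
m=(a+b)/2;print("sp",t,m,np.linalg.norm(t-m),np.degrees(np.arctan2(*(m-t)[1::-1])))
print("studs top",[onz(f,(225+x/4.5,95+y/4.5),71)[:2].round(1) for x,y in[(130,455),(362,477),(395,150),(160,130)]])
o=get_obs();print(np.degrees(Ro.from_quat(o["tcp_rot"]).as_matrix()).round(0))
w=grab_frame("wrist");print(w["T_tool_cam"],w["fx"]); cv2.imwrite("pics/w0.png",w["frame"])
E
```

```text
[[743.3 185.4]
 [728.7 -61.1]
 [429.9 -39.6]
 [447.6 205.9]] [587.36610144  72.67037459]
246.90184800113394 -93.40927069047937
299.50738650515115 175.8814573493975
246.07606041821415 85.89026084941294
296.4899417698022 -3.9626167525001965
[[453.8 205.9]
 [746.4 183. ]
 [728.  -64.8]
 [436.6 -39. ]] [591.19818588  71.28703213]
293.49761014952213 -4.483888270508325
248.51773599411754 -94.25944942411786
292.51385561575023 174.92373258997236
245.49951960295752 85.97655599644861
sp [ 597.55418315 -421.69731143    4.        ] [ 432.92203218 -305.92537687    4.        ] 201.26322557280605 144.88450650707483
studs top [array([486.9, 153.8]), array([474.2,   8. ]), array([682. , -10.9]), array([693.6, 138.5])]
[[ 25.  51.  -0.]
 [ 51. -25.  -0.]
 [ -0.   0. -57.]]
[[ 9.99999303e-01  9.52555747e-04  6.97842929e-04  1.46540845e+00]
 [-1.10143690e-03  9.65484857e-01  2.60456862e-01 -6.58866027e+01]
 [-4.25657100e-04 -2.60457449e-01  9.65485233e-01 -1.42246232e+02]
 [ 0.00000000e+00  0.00000000e+00  0.00000000e+00  1.00000000e+00]] 341.3961082378778
```

```bash
python3 -m handwheel '{"delta_pos":[[18,-30,10],[40,-66,20],[60,-100,30],[80,-135,30],[100,-170,30],[120,-205,30],[140,-240,30],[160,-275,30]],"rotation":[[0,0,-0.05],[0,0,-0.1],[0,0,-0.155],[0,0,-0.155],[0,0,-0.155],[0,0,-0.155],[0,0,-0.155],[0,0,-0.155]],"grip":[100,100,100,100,100,100,100,100]}' 60
python3 -m handwheel '{"delta_pos":[[15,-30,0],[30,-65,0],[45,-100,0],[58,-130,0],[58,-130,0],[58,-130,0]],"rotation":[[0,0,0],[0,0,0],[0,0,0],[0,0,0],[0,0,0],[0,0,0]],"grip":[100,100,100,100,100,100]}'
python3 - <<'E'
from h import *
o=get_obs();w=grab_frame("wrist");cv2.imwrite("pics/w1.png",w["frame"]);print(o["t"],o["position"],o["joint_pos"],o["tcp_rot"])
np.save("o1.npy",np.r_[o["position"],o["tcp_rot"]])
for X in [(490,154.5,28),(479,5,28),(490,154.5,71)]: print(proj(w,X,o))
f=grab_frame("top");cv2.imwrite("pics/t1.png",f["frame"])
E
```

```text
t: 0.92
position: [435.1, 284.6, 261.5]
tcp_rot: [0.887, 0.462, 0.0, -0.0]
force: [0.5, 1.3, -0.2]
gripper_width: 1.0
t: 1.42
position: [493.1, 154.7, 261.3]
tcp_rot: [0.888, 0.461, -0.0, 0.0]
force: [-0.2, 1.4, 0.0]
gripper_width: 1.0
1.4167 [493.11838921 154.67639281 261.31791071] [-0.52796657  0.31707676  0.1388352   1.85289484 -0.05176885  0.97509604
  0.59061471] [ 8.87566821e-01  4.60678970e-01 -1.25668208e-05  1.57507394e-04]
[316.45319441 165.6971915 ]
[206.56534807 230.85179317]
[316.07307129 173.00134023]
```

View pics/w1.png

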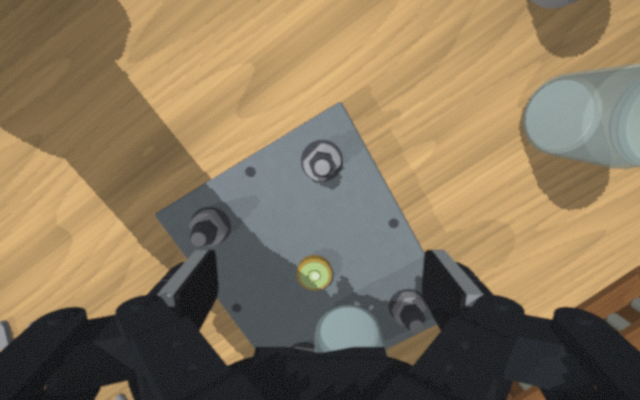

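```bash
python3 - <<'E'
from h import *
im=cv2.imread("pics/w1.png"); a=im[125:195,285:360];b=im[195:265,170:245]
cv2.imwrite("pics/w1c.png",cv2.resize(np.hstack([a,b]),None,fx=5.3,fy=5.3,interpolation=cv2.INTER_CUBIC))
E
```

```text
(no output)
```

View pics/w1c.png

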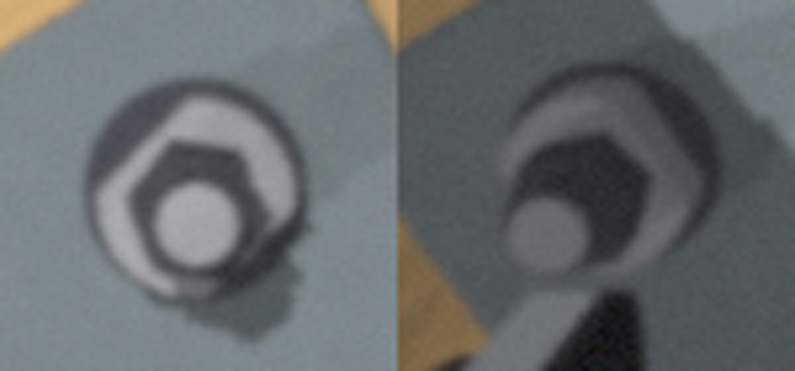

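```bash
python3 - <<'E'
from h import *
o=get_obs();w=grab_frame("wrist")
c=lambda x,y,z: onz(w,(285+x/5.3,125+y/5.3),z,o)[:2]
print("stud",c(197,223,71),"collar",c(193,190,35))
a,b=c(97,190,42),c(190,97,42);print("flat dir",a,b,np.degrees(np.arctan2(*(b-a)[::-1])))
V=[c(x,y,59) for x,y in [(175,143),(240,152),(270,212),(133,195)]];print(V)
V=np.array(V)
for i,j in [(0,1),(1,2),(3,0)]: print(np.linalg.norm(V[i]-V[j]),np.degrees(np.arctan2(*(V[j]-V[i])[::-1])))
P=np.array([onz(w,p,28,o)[:2] for p in [(342,103),(157,214),(427,250)]]);print(P,P.mean(0),(P[1]+P[2])/2)
c2=lambda x,y,z: onz(w,(170+(x-397.5)/5.3,195+y/5.3),z,o)[:2]
print("nb stud",c2(548,233,71),c2(610,170,35))
E
```

```text
stud [487.7285021  165.26979993] collar [486.92534305 165.16603183]
flat dir [474.98898484 149.9222691 ] [470.4403816  175.84214218] 99.95332248097401
[array([474.46024117, 169.49193216]), array([482.9396188 , 178.66990197]), array([495.74892629, 176.88652903]), array([478.02225123, 157.18820973])]
12.495398140724502 47.26565848815137
12.932856506033591 -7.926042398758465
12.808961749540531 106.14608408051764
[[449.67208361 217.63188702]
 [430.12047074 -26.11175331]
 [646.97326211 206.73457603]] [508.92193882 132.75156991] [538.54686642  90.31141136]
nb stud [476.21993739  16.34051138] [476.73282789  17.27478459]
```

```bash
python3 - <<'E'
from h import *
o=get_obs();w=grab_frame("wrist");f=grab_frame("top");s=grab_frame("scene")
im=w["frame"];print(np.abs(im.astype(int)-cv2.imread("pics/w1.png")).mean(),o["position"],o["qvel"].round(4))
g=s["frame"].copy();
for fr,n in((f,"t"),(s,"s")):
    g=fr["frame"].copy();p=proj(fr,o["position"]);print(n,p)
    x0,y0=(p-[50,40]).astype(int);g=g[y0:y0+80,x0:x0+100];g=cv2.resize(g,None,fx=6,fy=6,interpolation=cv2.INTER_CUBIC)
    q=((p-[x0,y0])*6).astype(int);cv2.drawMarker(g,tuple(map(int,q)),(0,0,255),0,20,1);cv2.imwrite(f"pics/{n}2.png",g)
E
```

```text
3.9085755208333333 [492.20656622 157.42836562 261.24010354] [-0.0111  0.0001 -0.0009  0.0001 -0.0008 -0.001   0.0022]
t [238.82066427 189.83614958]
s [354.66312242 111.44182484]
```

View pics/t2.png

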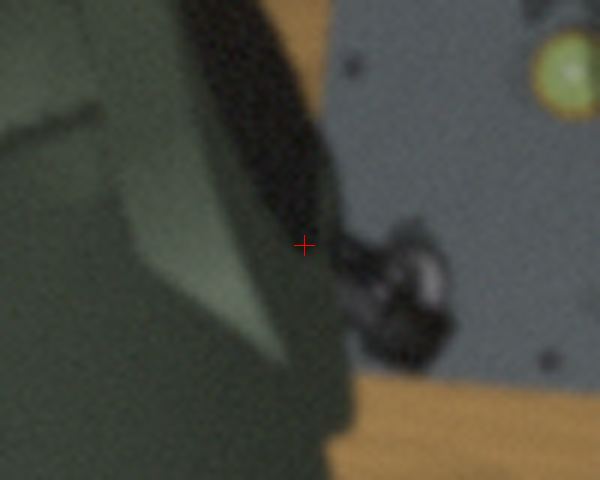

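View pics/s2.png

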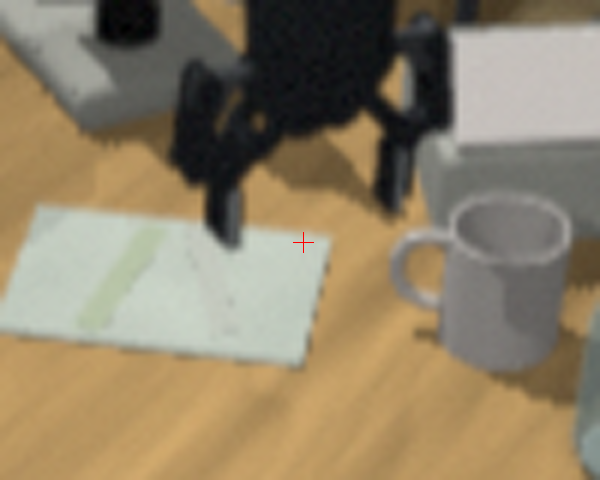

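```bash
python3 -m handwheel '{"delta_pos":[[0,0,0],[0,0,0],[0,0,0],[0,0,0],[0,0,0],[0,0,0]],"rotation":[[0,0,0],[0,0,0],[0,0,0],[0,0,0],[0,0,0],[0,0,0]],"grip":[100,100,100,100,100,100]}'
python3 - <<'E'
from h import *
o=get_obs();w=grab_frame("wrist");o2=get_obs();cv2.imwrite("pics/w3.png",w["frame"]);print(o["t"],o["position"],o2["position"],o2["qvel"].round(4))
im=w["frame"];for_=None
p=proj(w,(487,157,35),o);print(p)
x0,y0=(p-[37,35]).astype(int);a=im[y0:y0+70,x0:x0+75]
p=proj(w,(477,7,35),o);x1,y1=(p-[37,35]).astype(int);b=im[y1:y1+70,x1:x1+75]
print(x0,y0,x1,y1)
cv2.imwrite("pics/w3c.png",cv2.resize(np.hstack([a,b]),None,fx=5.3,fy=5.3,interpolation=cv2.INTER_CUBIC))
E
```

```text
t: 2.22
position: [492.6, 156.5, 261.3]
tcp_rot: [0.887, 0.462, -0.0, 0.0]
force: [-0.4, 0.8, 0.7]
gripper_width: 0.995
2.2167 [492.55720199 156.46681351 261.29352649] [492.59634696 156.45490485 261.29642103] [ 0.0014  0.0011  0.0005  0.0012 -0.0003 -0.0001 -0.0005]
[315.61891439 164.63519415]
278 129 166 196
```

View pics/w3c.png

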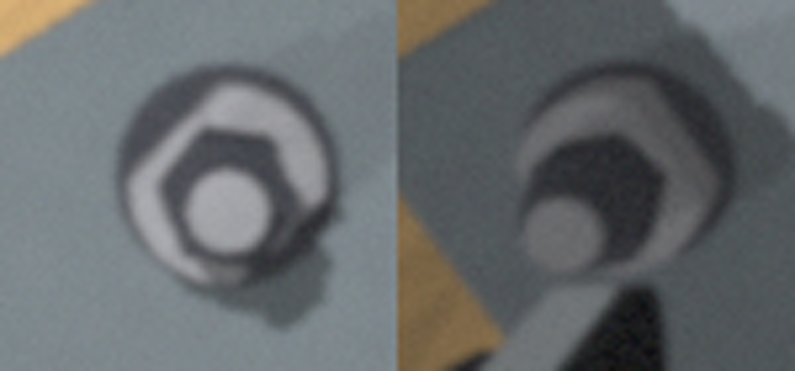

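```bash
python3 - <<'E'
from h import *
o=get_obs();w=grab_frame("wrist");print(o["position"])
c=lambda x,y,z: onz(w,(278+x/5.3,129+y/5.3),z,o)[:2]
print("stud",c(227,211,71),"collar",c(224,178,35))
V=np.array([c(x,y,59) for x,y in [(205,129),(270,136),(302,195),(163,183),(182,240)]]);print(V)
for i,j in [(0,1),(1,2),(3,0),(3,4)]: print(np.linalg.norm(V[i]-V[j]),np.degrees(np.arctan2(*(V[j]-V[i])[::-1])))
a,b=c(128,180,42),c(215,87,42);print("flat dir",np.degrees(np.arctan2(*(b-a)[::-1])))
c2=lambda x,y,z: onz(w,(166+(x-397.5)/5.3,196+y/5.3),z,o)[:2]
print("nb stud",c2(562,233,71),c2(628,170,35))
print("tp", [onz(w,p,28,o)[:2] for p in [(342,103),(157,214),(427,250)]])
cv2.imwrite("pics/w4.png",w["frame"])
E
```

```text
[492.59634696 156.45490485 261.29642103]
stud [488.71006772 162.57553529] collar [488.09321267 162.42190174]
[[475.12790631 166.9772885 ]
 [483.30732118 176.37603477]
 [496.18798333 174.99502722]
 [479.00718612 154.41851429]
 [490.17803929 151.00081528]]
12.459504762571033 48.96803813483474
12.954483367576842 -6.119622476070882
13.144261929436512 107.16539579880806
11.68197872539207 -17.011380860985334
flat dir 101.8329484358729
nb stud [476.51661651  13.78766996] [477.53435331  15.25802335]
tp [array([450.01571901, 217.02000103]), array([430.34953397, -26.7763187 ]), array([647.36201072, 206.03324396])]
```

View pics/w4.png

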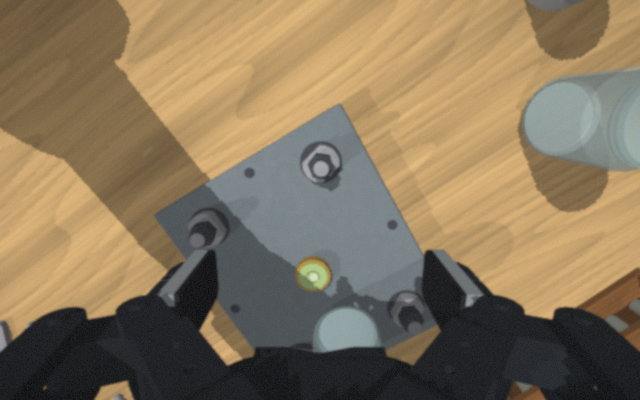

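```bash
python3 - <<'E'
from h import *
w=grab_frame("wrist");s=grab_frame("scene");f=grab_frame("top")
T=np.linalg.inv(np.array(w["T_tool_cam"]))
for X in [(42.5,11,-13),(42.5,-11,-13),(-42.5,-11,-13),(-42.5,11,-13),(0,0,0)]:
    p=(T@np.r_[X,1])[:3]; print(X,w["fx"]*p[0]/p[2]+w["cx"],w["fy"]*p[1]/p[2]+w["cy"])
for n,p in dict(NR=(150,210),FR=(468,387),FL=(625,230)).items(): print(n,onz(s,(300+p[0]/6,145+p[1]/6),71)[:2])
print("NL",onz(s,(300+308/6,145+76/6),71)[:2])
# level in three views (z=42)
print("lvl top",onz(f,(225+263/4.5,95+297/4.5),42)[:2],"scene",onz(s,(300+390/6,145+262/6),42)[:2],"wrist",onz(w,(314,272),42,get_obs())[:2])
E
```

```text
(42.5, 11, -13) 416.1283122734724 294.66816052942244
(42.5, -11, -13) 420.15822958252977 246.5218351683293
(-42.5, -11, -13) 211.59280900754692 246.35105707541334
(-42.5, 11, -13) 215.81040044145192 294.5263451351923
(0, 0, 0) 316.23483878710255 257.63362975532004
NR [477.64846466  11.30286825]
FR [686.95377203  -8.79553599]
FL [700.96881387 141.67413587]
NL [490.61613943 156.66497106]
lvl top [591.39531084  74.43233283] scene [594.08342917  76.04681111] wrist [588.26866184  83.66533205]
```

```bash
python3 - <<'E'
from h import *
f=grab_frame("top");s=grab_frame("scene")
for n,fr,box in(("top",f,(395,155,70,70)),("scene",s,(240,240,45,70))):
    x,y,wd,h=box;im=fr["frame"][y:y+h,x:x+wd]
    hsv=cv2.cvtColor(im,cv2.COLOR_BGR2HSV)
    m=(hsv[...,1]<60).astype(np.uint8)*255
    C,_=cv2.findContours(m,0,cv2.CHAIN_APPROX_NONE);c=max(C,key=cv2.contourArea)
    P=np.array([onz(fr,p[0]+[x,y],5)[:2] for p in c])
    r=cv2.minAreaRect(P.astype(np.float32));print(n,len(c),r)
    M=np.zeros_like(m);cv2.drawContours(M,[c],-1,255,-1)
    ys,xs=np.nonzero(m&M);A=np.array([onz(fr,(a+x,b+y),5)[:2] for a,b in zip(xs,ys)])
    # axis: from handle half
    ctr=A.mean(0);u=np.linalg.svd(A-ctr,full_matrices=False)[2][0];u*=np.sign(u[1])
    q=(A-ctr)@u
    h_=A[(q<q.min()+120)];hc=h_.mean(0);uh=np.linalg.svd(h_-hc,full_matrices=False)[2][0];uh*=np.sign(uh[1])
    qq=(A-hc)@uh;print(n,"ext",qq.max()-qq.min(),"tail",hc+uh*qq.min(),"jawpt",hc+uh*(qq.max()-15),"ang",np.degrees(np.arctan2(uh[1],uh[0])),"width",np.ptp((A-hc)@[-uh[1],uh[0]]), "grip121",hc+uh*(qq.min()+121))
E
```

```text
top 146 ((508.7284240722656, -369.35186767578125), (59.22529602050781, 199.30015563964844), 47.20594024658203)
top ext 198.0372097360704 tail [ 594.99727087 -422.69375229] jawpt [ 448.07665102 -313.52896122] ang 143.38695494841306 width 60.02074308380061 grip121 [ 497.87278439 -350.52842733]
scene 146 ((508.2594909667969, -366.7256774902344), (58.90288162231445, 204.18678283691406), 47.15398025512695)
scene ext 203.4225152109631 tail [ 596.77345684 -421.71883091] jawpt [ 445.05118873 -309.9897049 ] ang 143.63186131574778 width 60.00474888897651 grip121 [ 499.34139348 -349.96931503]
```

```bash
python3 -m handwheel '{"delta_pos":[[0,-35,0],[0,-75,0],[0,-115,0],[0,-155,0],[0,-195,0],[0,-235,0],[0,-275,0],[0,-315,0]],"rotation":[[0,0,-0.02],[0,0,-0.02],[0,0,-0.02],[0,0,-0.02],[0,0,-0.02],[0,0,-0.02],[0,0,-0.02],[0,0,-0.02]],"grip":[100,100,100,100,100,100,100,100]}'
python3 -m handwheel '{"delta_pos":[[2,-30,-15],[3,-62,-35],[4,-95,-55],[5,-130,-75],[6,-165,-95],[6,-192,-115],[6,-192,-131],[6,-192,-131]],"rotation":[[0,0,0],[0,0,0],[0,0,0],[0,0,0],[0,0,0],[0,0,0],[0,0,0],[0,0,0]],"grip":[100,100,100,80,70,65,65,65]}'
python3 -m handwheel '{"delta_pos":[[0,0,0],[0,0,0],[0,0,0],[0,0,0]],"rotation":[[0,0,0],[0,0,0],[0,0,0],[0,0,0]],"grip":[65,65,65,65]}'
python3 - <<'E'
from h import *
o=get_obs();w=grab_frame("wrist");cv2.imwrite("pics/w5.png",w["frame"]);print(o["t"],o["position"],o["joint_pos"].round(2),o["qvel"].round(3))
for X in [(446.5,-312,8),(499,-350.5,8),(596,-422,8)]: print(proj(w,X,o))
E
```

```text
t: 3.23
position: [492.2, -160.5, 261.5]
tcp_rot: [0.891, 0.453, 0.0, 0.0]
force: [1.2, 0.4, 1.1]
gripper_width: 1.005
t: 3.9
position: [496.6, -351.2, 127.0]
tcp_rot: [0.892, 0.452, -0.001, -0.002]
force: [-0.3, 0.7, -1.1]
gripper_width: 0.649
t: 4.23
position: [499.4, -350.0, 131.5]
tcp_rot: [0.891, 0.454, 0.001, 0.001]
force: [0.8, -0.2, -0.3]
gripper_width: 0.654
4.2333 [ 499.39091331 -349.99077406  131.53549827] [ 0.34  0.63  0.26  1.74 -0.21  0.8   1.64] [ 0.003  0.005  0.001  0.001 -0.001 -0.003  0.   ]
[317.03966369 107.50980838]
[316.7806732  191.52327487]
[316.0470247  322.26584296]
```

View pics/w5.png

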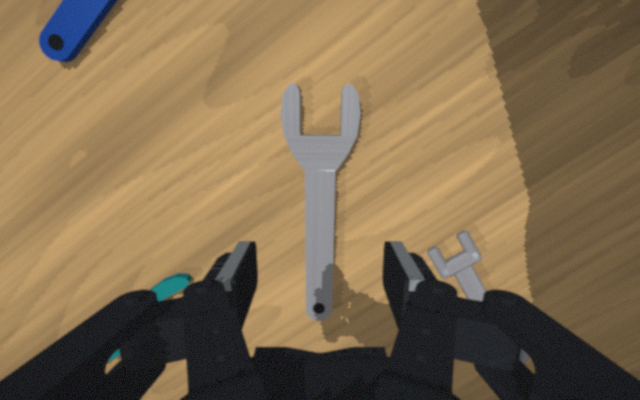

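```bash
python3 -m handwheel '{"delta_pos":[[0,0,-30],[0,0,-65],[0,0,-95],[0,0,-115],[0,0,-124],[0,0,-127.5],[0,0,-127.5],[0,0,-127.5]],"rotation":[[0,0,0],[0,0,0],[0,0,0],[0,0,0],[0,0,0],[0,0,0],[0,0,0],[0,0,0]],"grip":[65,65,65,65,65,65,65,65]}'
python3 -m handwheel '{"delta_pos":[[0,0,0],[0,0,0],[0,0,0],[0,0,0],[0,0,0],[0,0,0],[0,0,0],[0,0,0]],"rotation":[[0,0,0],[0,0,0],[0,0,0],[0,0,0],[0,0,0],[0,0,0],[0,0,0],[0,0,0]],"grip":[30,15,15,15,15,15,15,15]}' 90
python3 - <<'E'
from h import *
o=get_obs();w=grab_frame("wrist");cv2.imwrite("pics/w6.png",w["frame"]);print(o["t"],o["position"],o["qvel"].round(3))
E
```

```text
t: 4.95
position: [499.2, -351.0, 4.2]
tcp_rot: [0.891, 0.453, 0.0, 0.001]
force: [-0.2, 0.7, 0.3]
gripper_width: 0.652
t: 5.62
position: [499.1, -350.8, 4.2]
tcp_rot: [0.891, 0.453, 0.0, 0.001]
force: [-3.2, 3.3, 16.6]
gripper_width: 0.229
5.6167 [ 499.08716353 -350.82527959    4.17505202] [-0.001  0.     0.001 -0.001 -0.001  0.001 -0.   ]
```

View pics/w6.png

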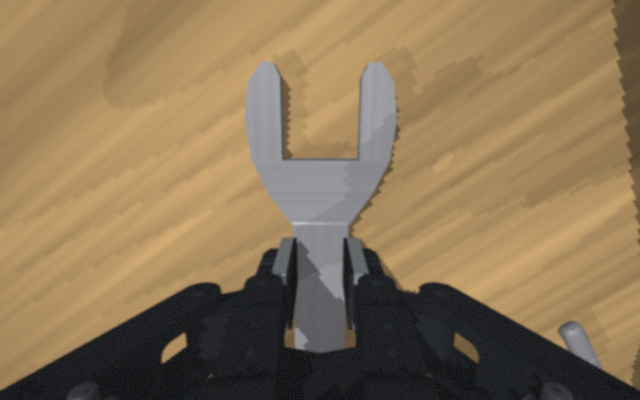

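```bash
python3 -m handwheel '{"delta_pos":[[0,0,5],[0,0,20],[0,0,45],[0,0,75],[0,0,105],[0,0,105],[0,0,105],[0,0,105]],"rotation":[[0,0,0],[0,0,0],[0,0,0],[0,0,0],[0,0,0],[0,0,0],[0,0,0],[0,0,0]],"grip":[15,15,15,15,15,15,15,15]}' 90
python3 - <<'E'
from h import *
o=get_obs();w=grab_frame("wrist");cv2.imwrite("pics/w7.png",w["frame"]);print(o["t"],o["position"],o["qvel"].round(3),o["force"])
s=grab_frame("scene");crop(s["frame"],200,180,130,100,6,"pics/s7.png")
E
```

```text
t: 6.33
position: [498.4, -350.1, 107.4]
tcp_rot: [0.891, 0.453, -0.0, -0.0]
force: [-0.4, 0.3, -3.7]
gripper_width: 0.232
6.3333 [ 498.3507392  -350.14278555  107.44768581] [ 0.003  0.022 -0.002  0.005  0.    -0.002  0.001] [-0.41850028  0.28166277 -3.70976248]
```

View pics/w7.png

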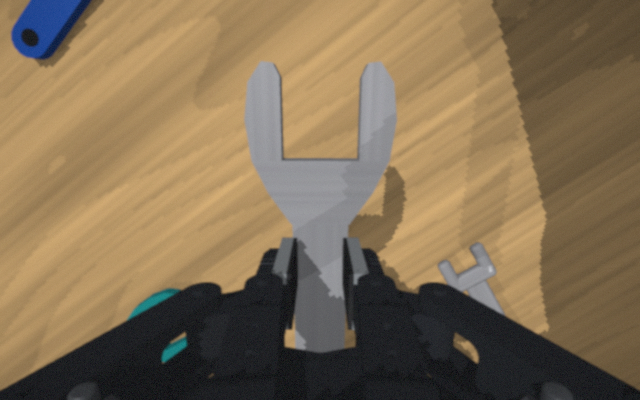

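View pics/s7.png

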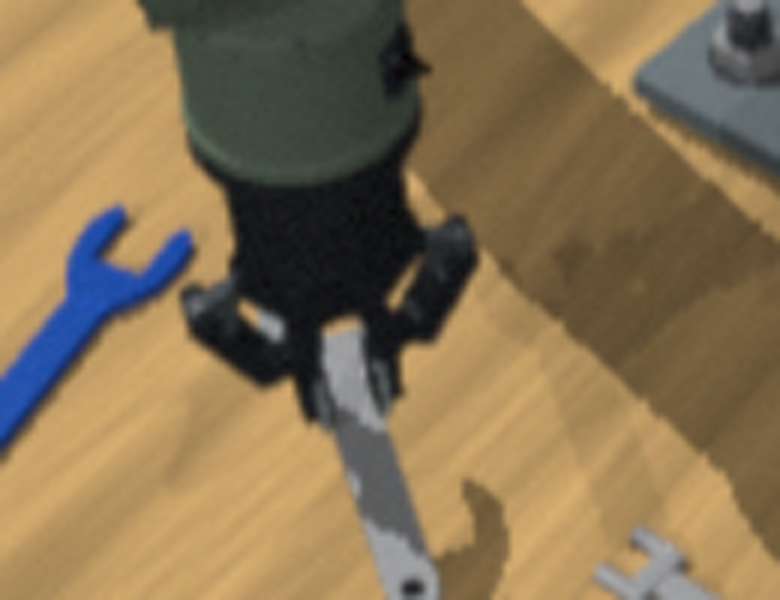

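```bash
python3 - <<'E'
from h import *
w=grab_frame("wrist");T=np.array(w["T_tool_cam"])
def tz(uv,z):
    d=T[:3,:3]@np.array([(uv[0]-w["cx"])/w["fx"],(uv[1]-w["cy"])/w["fy"],1.]);c=T[:3,3];return c+d*(z-c[2])/d[2]
zt=4.2-8
print([tz(p,zt).round(1) for p in [(265,62),(376,62),(282,158),(358,158),(320.5,100),(320.5,225)]])
o=get_obs();R=Ro.from_quat(o["tcp_rot"]).as_matrix();print(np.degrees(np.arctan2(R[1,0],R[0,0])),o["position"],o["joint_pos"].round(2))
E
```

```text
[array([-19.3, -82.4,  -3.8]), array([ 22.8, -82.4,  -3.8]), array([-13.8, -45.8,  -3.8]), array([ 17.1, -45.9,  -3.8]), array([  1.8, -68.5,  -3.8]), array([  1.9, -17. ,  -3.8])]
53.91643690317869 [ 498.02820476 -350.16481033  106.65706901] [ 0.35  0.67  0.25  1.75 -0.22  0.75  1.65]
```

```bash
python3 -m handwheel '{"delta_pos":[[1,15,6],[2,40,10],[4,70,12],[5,100,12],[6,130,12],[7,160,12],[8,190,12],[9,220,12]],"rotation":[[0,0,-0.03],[0,0,-0.09],[0,0,-0.15],[0,0,-0.21],[0,0,-0.27],[0,0,-0.33],[0,0,-0.39],[0,0,-0.45]],"grip":[15,15,15,15,15,15,15,15]}' 90
python3 -m handwheel '{"delta_pos":[[1,30,0],[1,60,0],[2,90,0],[2,120,0],[3,145,0],[3,165,0],[3,175,0],[3,175,0]],"rotation":[[0,0,-0.06],[0,0,-0.12],[0,0,-0.18],[0,0,-0.24],[0,0,-0.28],[0,0,-0.3],[0,0,-0.3],[0,0,-0.3]],"grip":[15,15,15,15,15,15,15,15]}' 90
python3 -m handwheel '{"delta_pos":[[0,0,0],[0,0,0],[0,0,0],[0,0,0],[0,0,0],[0,0,0]],"rotation":[[0,0,0],[0,0,0],[0,0,0],[0,0,0],[0,0,0],[0,0,0]],"grip":[15,15,15,15,15,15]}' 90
python3 - <<'E'
from h import *
o=get_obs();w=grab_frame("wrist");cv2.imwrite("pics/w8.png",w["frame"]);R=Ro.from_quat(o["tcp_rot"]).as_matrix();print(o["t"],o["position"],np.degrees(np.arctan2(R[1,0],R[0,0])),R[:,2],o["joint_pos"].round(2),o["qvel"].round(3))
for X in [(489,156,42),(489,156,59),(489,156,71)]:print(proj(w,X,o))
E
```

```text
t: 7.15
position: [507.0, -129.2, 119.1]
tcp_rot: [0.97, 0.241, -0.001, -0.0]
force: [1.1, -0.2, -2.7]
gripper_width: 0.234
t: 7.82
position: [510.3, 46.7, 119.1]
tcp_rot: [0.995, 0.097, -0.001, -0.0]
force: [0.4, -0.3, -3.0]
gripper_width: 0.227
t: 8.32
position: [510.6, 44.0, 119.8]
tcp_rot: [0.995, 0.095, 0.0, -0.0]
force: [0.3, -0.3, -3.5]
gripper_width: 0.232
8.3167 [510.58558062  43.98356005 119.81792972] 10.903809597750115 [ 2.07877505e-06  1.13516061e-05 -1.00000000e+00] [-0.56  0.56  0.49  2.01 -0.42  0.67  0.39] [-0.005 -0.001 -0.     0.001  0.001  0.    -0.002]
[318.30576717  23.38580373]
[318.20797463  15.95713129]
[318.1277222    9.86086856]
```

View pics/w8.png

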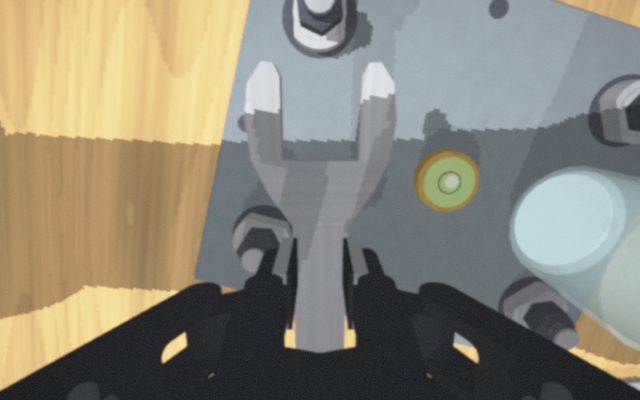

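```bash
python3 - <<'E'
from h import *
o=get_obs();w=grab_frame("wrist");e=np.array([-.189,.982]);n=np.array([.982,.189]);S=np.array([489,156.])
for z in(28.7,42):
  print(z,"near",proj(w,[*(S-20*e),z],o),"L",proj(w,[*(S-20*n),z],o),"R",proj(w,[*(S+20*n),z],o))
L=np.array([591,75]);print("level",proj(w,[*L,42],o)); N=np.array([478,7.5]);print("nb",proj(w,[*N,28.7],o),proj(w,[*N,71],o))
crop(w["frame"],220,0,250,130,3.2,"pics/w8c.png")
E
```

```text
28.7 near [318.36451195  62.84279798] L [286.33610529  28.54325452] R [350.41301753  28.65234379]
42 near [318.29913581  60.10949271] L [284.21496869  23.53900021] R [352.40085721  23.65615578]
level [446.40607315 187.79548588]
nb [265.31031202 243.06423654] [254.76695531 269.66437396]
```

View pics/w8c.png

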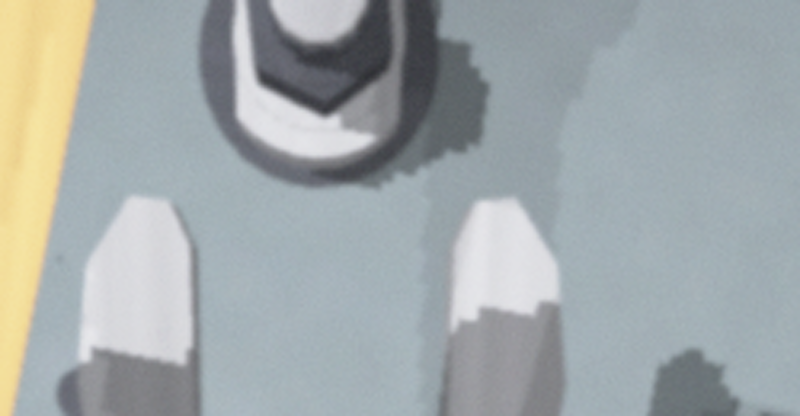

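```bash
python3 -m handwheel '{"delta_pos":[[-1,5,-10],[-1,6,-30],[-1,6,-50],[-1,6,-65],[-1,6,-75],[-1,6,-80],[-1,6,-80],[-1,6,-80]],"rotation":[[0,0,0],[0,0,0],[0,0,0],[0,0,0],[0,0,0],[0,0,0],[0,0,0],[0,0,0]],"grip":[15,15,15,15,15,15,15,15]}' 90
python3 - <<'E'
from h import *
o=get_obs();w=grab_frame("wrist");cv2.imwrite("pics/w9.png",w["frame"]);R=Ro.from_quat(o["tcp_rot"]).as_matrix();print(o["t"],o["position"],np.degrees(np.arctan2(R[1,0],R[0,0])),o["force"],o["qvel"].round(3))
e=np.array([-.189,.982]);S=np.array([489,156.])
for z in(28.7,42):print(z,"near",proj(w,[*(S-20*e),z],o))
E
```

```text
t: 9.08
position: [509.7, 50.4, 40.0]
tcp_rot: [0.995, 0.095, 0.0, 0.0]
force: [0.1, -0.3, -2.6]
gripper_width: 0.234
9.0833 [509.69544527  50.42028607  39.98363976] 10.932623253358535 [ 0.12187885 -0.33034256 -2.59167746] [-0.006 -0.016  0.008 -0.002  0.003  0.005 -0.002]
28.7 near [317.08144074  55.52045977]
42 near [316.85528401  50.48095483]
```

View pics/w9.png

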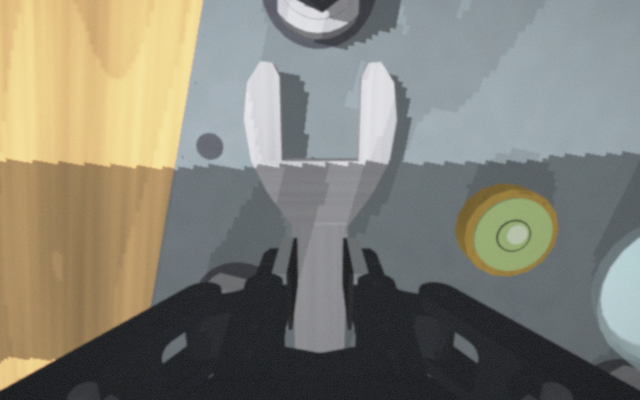

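```bash
python3 - <<'E'
from h import *
im=cv2.imread("pics/w9.png");crop(im,240,0,160,90,5,"pics/w9c.png")
w=grab_frame("wrist");print(w["cx"],w["cy"])
E
```

```text
319.6691534937233 198.45697792762326
```

View pics/w9c.png

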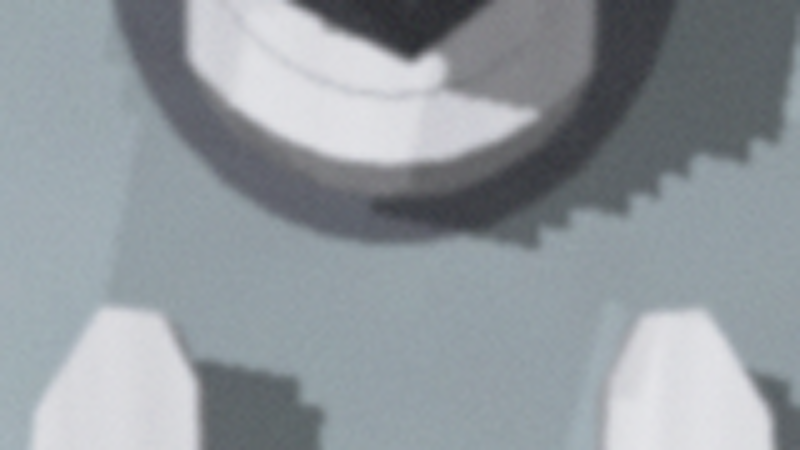

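```bash
python3 -m handwheel '{"delta_pos":[[-0.8,-0.2,-3],[-0.8,-0.2,-6],[-1.5,4,-6],[-2.3,8,-6],[-3,12,-6],[-3.8,15.5,-6],[-3.8,15.5,-6],[-3.8,15.5,-6]],"rotation":[[0,0,0],[0,0,0],[0,0,0],[0,0,0],[0,0,0],[0,0,0],[0,0,0],[0,0,0]],"grip":[15,15,15,15,15,15,15,15]}' 90
python3 - <<'E'
from h import *
o=get_obs();w=grab_frame("wrist");cv2.imwrite("pics/w10.png",w["frame"]);R=Ro.from_quat(o["tcp_rot"]).as_matrix();print(o["t"],o["position"],np.degrees(np.arctan2(R[1,0],R[0,0])),o["force"],o["qvel"].round(3))
E
```

```text
t: 9.85
position: [505.8, 66.3, 33.8]
tcp_rot: [0.995, 0.096, 0.0, 0.0]
force: [-0.2, 0.1, -1.7]
gripper_width: 0.235
9.85 [505.7530029   66.28484428  33.82731005] 10.979273297134139 [-0.15591109  0.09624221 -1.66694151] [ 0.01   0.001  0.004  0.     0.002 -0.001  0.002]
```

View pics/w10.png

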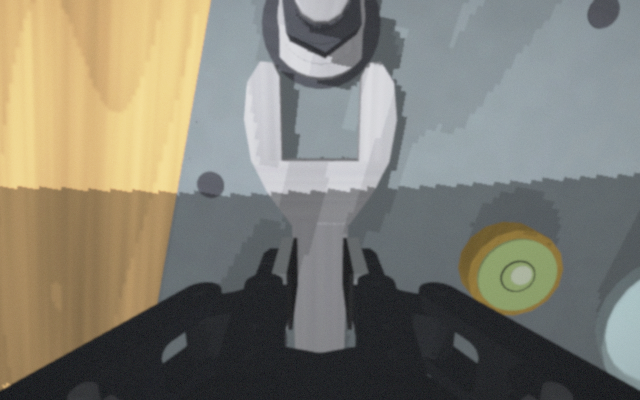

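```bash
python3 -m handwheel '{"delta_pos":[[-0.8,4,0],[-1.5,8,0],[-2.3,12,0],[-3.1,16,0],[-3.8,20,0],[-4.4,23,0],[-4.8,25,0],[-4.8,25,0]],"rotation":[[0,0,0],[0,0,0],[0,0,0],[0,0,0],[0,0,0],[0,0,0],[0,0,0],[0,0,0]],"grip":[15,15,15,15,15,15,15,15]}' 90
python3 - <<'E'
from h import *
o=get_obs();w=grab_frame("wrist");cv2.imwrite("pics/w11.png",w["frame"]);R=Ro.from_quat(o["tcp_rot"]).as_matrix();print(o["t"],o["position"],np.degrees(np.arctan2(R[1,0],R[0,0])),o["force"],o["qvel"].round(3))
E
```

```text
t: 10.57
position: [500.9, 91.5, 33.8]
tcp_rot: [0.995, 0.096, -0.0, -0.0]
force: [0.0, 0.2, -3.3]
gripper_width: 0.233
10.5667 [500.8747944   91.49383048  33.7668411 ] 10.981334814731007 [ 0.04234289  0.21882173 -3.27029176] [ 0.012 -0.002  0.003 -0.     0.004 -0.001  0.008]
```

View pics/w11.png

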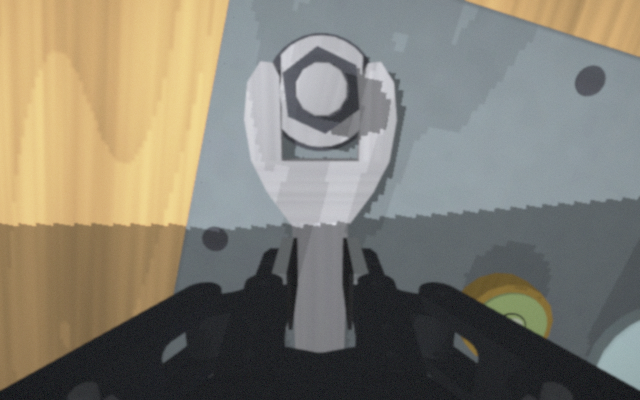

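```bash
python3 -m handwheel '{"delta_pos":[[0,0.5,-0.8],[0,0.5,-1.6],[0,0.5,-1.6],[0,0.5,-1.6],[0,0.5,-1.6],[0,0.5,-1.6],[0,0.5,-1.6],[0,0.5,-1.6]],"rotation":[[0,0,0],[0,0,0],[0,0,0],[0,0,0],[0,0,0],[0,0,0],[0,0,0],[0,0,0]],"grip":[15,15,15,35,55,55,55,55]}' 90
python3 -m handwheel '{"delta_pos":[[0,0,10],[0,0,30],[0,0,60],[0,0,90],[0,0,90],[0,0,90],[0,0,90]],"rotation":[[0,0,0],[0,0,0],[0,0,0],[0,0,0],[0,0,0],[0,0,0],[0,0,0]],"grip":[55,55,60,70,70,70,70]}'
python3 - <<'E'
from h import *
o=get_obs();w=grab_frame("wrist");cv2.imwrite("pics/w12.png",w["frame"]);R=Ro.from_quat(o["tcp_rot"]).as_matrix();print(o["t"],o["position"],np.degrees(np.arctan2(R[1,0],R[0,0])),o["force"],o["qvel"].round(3))
E
```

```text
t: 11.28
position: [501.0, 91.4, 32.2]
tcp_rot: [0.995, 0.095, 0.0, 0.0]
force: [-0.1, -0.4, -0.1]
gripper_width: 0.55
t: 11.87
position: [500.8, 91.7, 122.5]
tcp_rot: [0.995, 0.096, 0.0, -0.0]
force: [-0.0, -0.1, -0.4]
gripper_width: 0.698
11.8667 [500.80022207  91.70913339 122.45370172] 10.965129846260664 [-0.01684823 -0.08946428 -0.35450346] [ 0.009  0.022 -0.012  0.005 -0.002 -0.004  0.001]
```

View pics/w12.png

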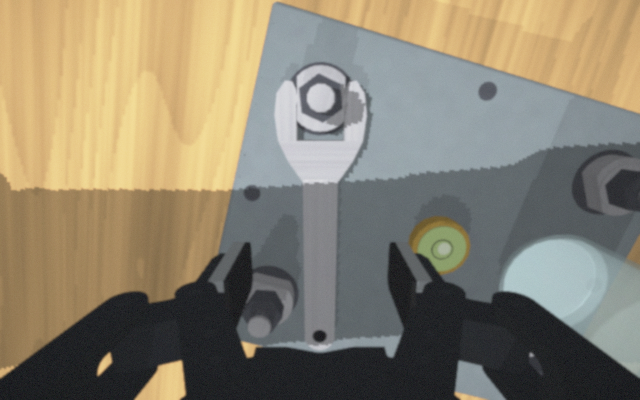

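```bash
python3 - <<'E'
from h import *
im=cv2.imread("pics/w11.png");crop(im,260,20,130,140,4.2,"pics/w11c.png")
E
```

```text
(no output)
```

View pics/w11c.png

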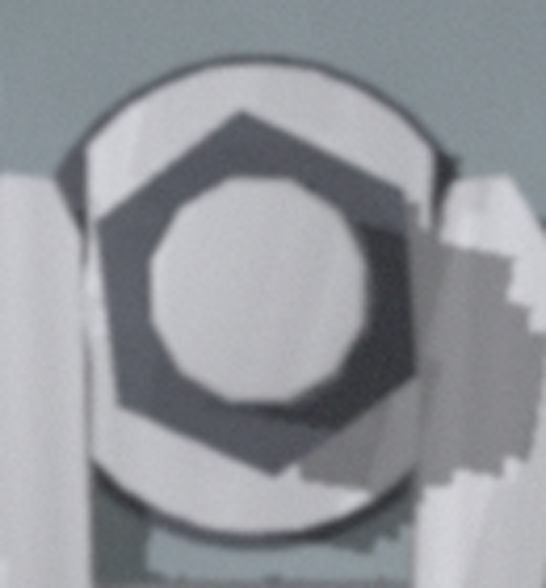

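```bash
python3 - <<'E'
from h import *
w=grab_frame("wrist");a=np.radians(10.98);
R=np.array([[np.cos(a),np.sin(a),0],[np.sin(a),-np.cos(a),0],[0,0,-1]])
o={"position":np.array([500.87,91.49,33.77]),"tcp_rot":Ro.from_matrix(R).as_quat()}
V=np.array([onz(w,(260+x/4.2,20+y/4.2),59,o)[:2] for x,y in[(240,110),(405,190),(415,375),(275,475),(120,405),(97,220)]])
print(V.mean(0),np.linalg.norm(V-V.mean(0),axis=1))
d=np.roll(V,-1,0)-V;print(np.degrees(np.arctan2(d[:,1],d[:,0]))%60, np.angle(np.mean((d[:,0]+1j*d[:,1])**6))*180/np.pi/6)
print("stud",onz(w,(260+258/4.2,20+290/4.2),71,o))
E
```

```text
[488.5541589  162.27626421] [13.67440611 13.7141755  13.62410848 13.58947198 13.62885574 13.71439461]
[46.88405811 45.93964128 46.24936141 47.10464398 46.98821152 46.43234321] -13.393501963994161
stud [488.41802365 162.33528584  71.        ]
```

```bash
python3 -m handwheel '{"delta_pos":[[-4,20,0],[-9,45,-5],[-12.8,68.8,-15],[-12.8,68.8,-28],[-12.8,68.8,-28],[-12.8,68.8,-28],[-12.8,68.8,-28],[-12.8,68.8,-28]],"rotation":[[0,0,0.03],[0,0,0.06],[0,0,0.098],[0,0,0.098],[0,0,0.098],[0,0,0.098],[0,0,0.098],[0,0,0.098]],"grip":[70,70,70,70,70,70,70,70]}' 60
python3 - <<'E'
from h import *
o=get_obs();w=grab_frame("wrist");cv2.imwrite("pics/w13.png",w["frame"]);R=Ro.from_quat(o["tcp_rot"]).as_matrix();print(o["t"],o["position"],np.degrees(np.arctan2(R[1,0],R[0,0])),o["force"],o["qvel"].round(3))
print(proj(w,(488,160.5,71),o),proj(w,(488,160.5,59),o),proj(w,o["position"],o))
s=grab_frame("scene");crop(s["frame"],300,130,110,85,7,"pics/s13.png")
E
```

```text
t: 12.63
position: [488.5, 159.4, 94.7]
tcp_rot: [0.99, 0.143, 0.0, 0.0]
force: [-0.3, -0.3, -0.1]
gripper_width: 0.697
12.6333 [488.54958121 159.39143832  94.65380246] 16.4643969430508 [-0.25015897 -0.3461519  -0.09543421] [-0.002 -0.002 -0.003 -0.001 -0.003 -0.003  0.001]
[317.31821979 237.50470856] [317.43896963 229.46420269] [317.49921511 259.36394476]
```

View pics/w13.png

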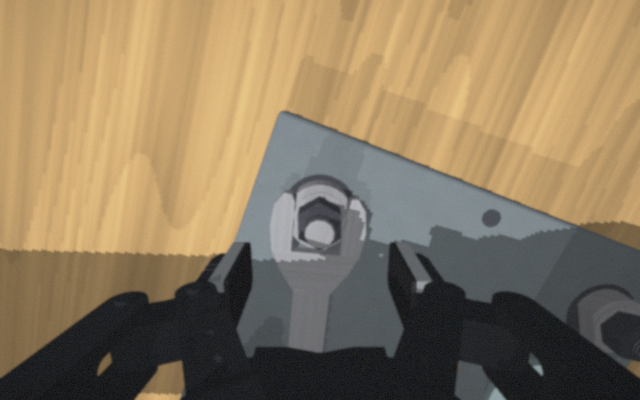

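View pics/s13.png

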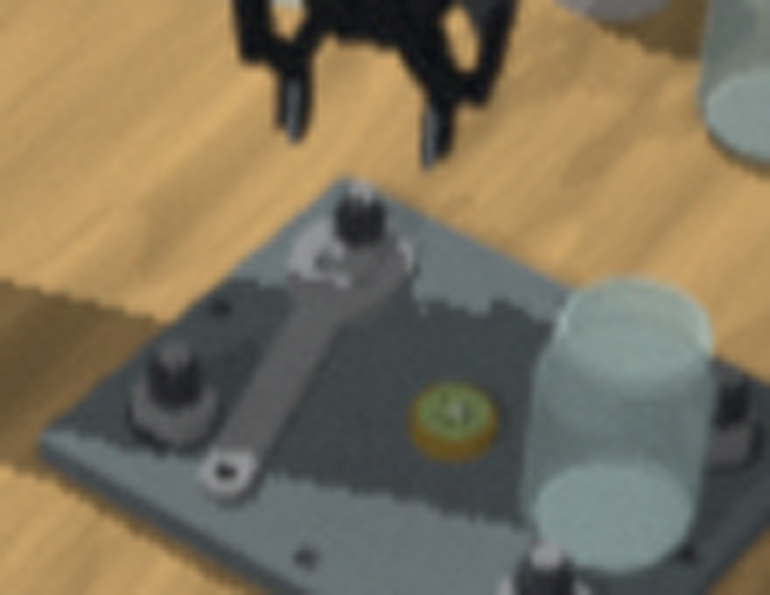

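```bash
python3 - <<'E'
from h import *
o=get_obs();w=grab_frame("wrist")
print(onz(w,(320,232),71,o))
T=np.linalg.inv(np.array(w["T_tool_cam"]))
for X in [(30,11,-7),(30,-11,-7),(-30,-11,-7),(-30,11,-7),(30,-11,-31),(30,-11,-25)]:
    p=(T@np.r_[X,1])[:3]; print(X,w["fx"]*p[0]/p[2]+w["cx"],w["fy"]*p[1]/p[2]+w["cy"])
crop(w["frame"],200,170,240,170,3.3,"pics/w13c.png")
E
```

```text
[488.44294872 164.18602537  71.        ]
(30, 11, -7) 385.311631883865 289.13758251614513
(30, -11, -7) 387.95499165607777 242.74567314917266
(-30, -11, -7) 246.8054385315129 242.64135773364612
(-30, 11, -7) 249.5137117059802 289.0558303975786
(30, -11, -31) 400.97905436966613 268.62226279850336
(30, -11, -25) 397.2801109516174 261.2730935669182
```

View pics/w13c.png

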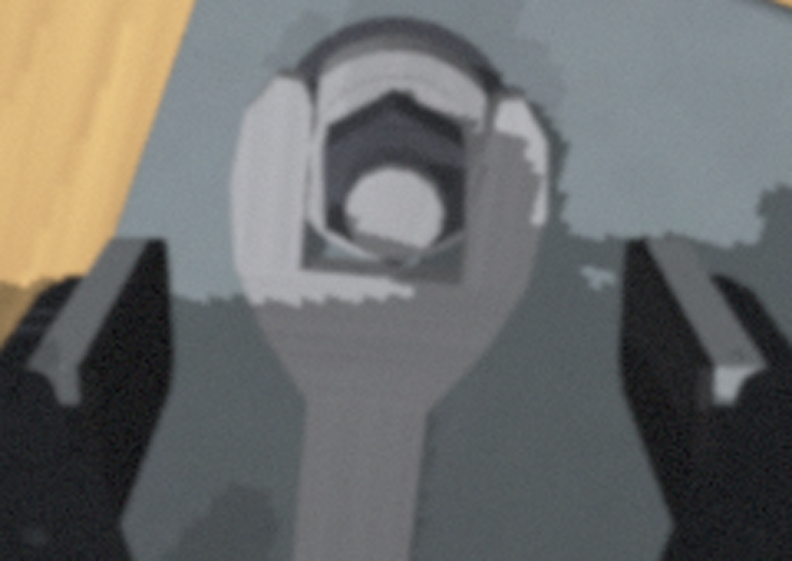

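```bash
python3 - <<'E'
from h import *
o=get_obs();w=grab_frame("wrist")
q=lambda x,y,z: onz(w,(200+x/3.3,170+y/3.3),z,o)[:2].round(1)
e=np.array([-.190,.982])
for n,a in dict(tipL=q(285,78,36),tipR=q(510,95,36),botL=q(303,268,36),botR=q(463,283,36),collarfar29=q(400,17,29),collarfar42=q(400,50,42),nutfar59=q(400,92,59),stud=q(393,208,71),nutnear=q(398,265,59)).items(): print(n,a,(a@e).round(1))
E
```

```text
tipL [465.5 169.6] 78.1
tipR [506.2 178.3] 78.9
botL [478.7 134.2] 40.8
botR [509.2 139.9] 40.6
collarfar29 [483.  185.3] 90.2
collarfar42 [483.9 182. ] 86.8
nutfar59 [484.7 179. ] 83.7
stud [488.  163.7] 68.0
nutnear [493.1 149.6] 53.2
```

```bash
python3 -m handwheel '{"delta_pos":[[0,0,15],[4,-20,27],[8,-45,27],[12.5,-68,27],[12.5,-68,27],[12.5,-68,27],[12.5,-68,10],[12.5,-68,-10]],"rotation":[[0,0,0],[0,0,-0.03],[0,0,-0.06],[0,0,-0.098],[0,0,-0.098],[0,0,-0.098],[0,0,-0.098],[0,0,-0.098]],"grip":[70,70,70,70,65,60,60,60]}' 60
python3 -m handwheel '{"delta_pos":[[0,0,-20],[0,0,-40],[0,0,-50],[0,0,-50],[0,0,-50],[0,0,-50],[0,0,-50],[0,0,-50]],"rotation":[[0,0,0],[0,0,0],[0,0,0],[0,0,0],[0,0,0],[0,0,0],[0,0,0],[0,0,0]],"grip":[55,55,55,55,30,15,15,15]}'
python3 - <<'E'
from h import *
o=get_obs();w=grab_frame("wrist");cv2.imwrite("pics/w14.png",w["frame"]);R=Ro.from_quat(o["tcp_rot"]).as_matrix();print(o["t"],o["position"],np.degrees(np.arctan2(R[1,0],R[0,0])),o["force"],o["qvel"].round(3))
E
```

```text
t: 13.5
position: [501.4, 93.2, 84.7]
tcp_rot: [0.995, 0.096, 0.001, -0.001]
force: [0.6, 0.9, 0.3]
gripper_width: 0.602
t: 14.17
position: [501.2, 92.5, 35.4]
tcp_rot: [0.995, 0.095, 0.001, -0.0]
force: [-1.6, -1.2, 5.5]
gripper_width: 0.219
14.1667 [501.16443289  92.47534865  35.44753204] 10.948155461240503 [-1.57485698 -1.18811113  5.50980076] [ 0.001  0.    -0.001  0.001 -0.001 -0.003 -0.001]
```

View pics/w14.png

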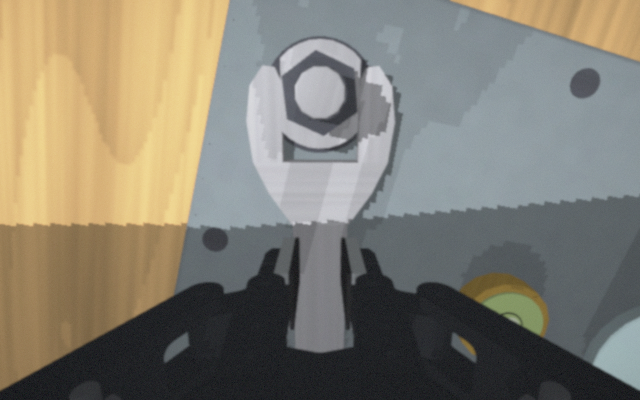

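```bash
python3 -m handwheel '{"delta_pos":[[-0.2,1,0],[-0.4,2,0],[-0.6,3,0],[-0.6,3,0],[-0.6,3,0]],"rotation":[[0,0,0],[0,0,0],[0,0,0],[0,0,0],[0,0,0]],"grip":[15,15,15,15,15]}'
python3 - <<'E'
from h import *
o=get_obs();w=grab_frame("wrist");crop(w["frame"],230,20,180,150,4,"pics/w15.png");R=Ro.from_quat(o["tcp_rot"]).as_matrix();print(o["t"],o["position"],np.degrees(np.arctan2(R[1,0],R[0,0])),o["force"],o["qvel"].round(3))
E
```

```text
t: 14.63
position: [499.9, 93.2, 36.1]
tcp_rot: [0.996, 0.094, 0.0, 0.001]
force: [-12.2, -15.0, 33.9]
gripper_width: 0.15
14.6333 [499.88660139  93.18529514  36.12784495] 10.829362670153452 [-12.19821238 -14.95488936  33.94314316] [ 0.    -0.001  0.001 -0.001 -0.001 -0.001  0.001]
```

View pics/w15.png

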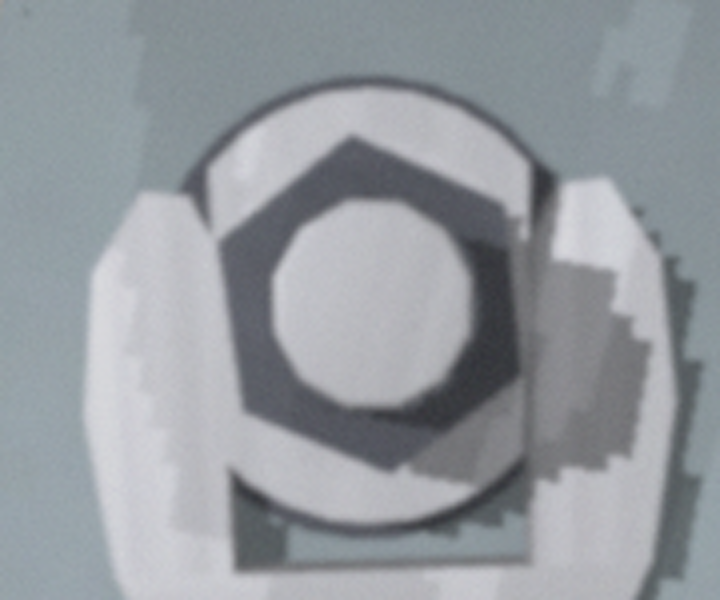

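```bash
python3 -m handwheel '{"delta_pos":[[0,0,0],[0,0,0],[0,0,0],[0,0,0]],"rotation":[[0,0,0],[0,0,0],[0,0,0],[0,0,0]],"grip":[35,55,55,55]}'
python3 - <<'E'
from h import *
o=get_obs();w=grab_frame("wrist");crop(w["frame"],170,20,300,260,2.3,"pics/w16.png");R=Ro.from_quat(o["tcp_rot"]).as_matrix();print(o["t"],o["position"],np.degrees(np.arctan2(R[1,0],R[0,0])),o["force"],o["qvel"].round(3))
E
```

```text
t: 15.02
position: [500.5, 95.6, 34.9]
tcp_rot: [0.995, 0.095, 0.001, -0.0]
force: [0.1, 0.8, 0.1]
gripper_width: 0.546
15.0167 [500.51397842  95.56902927  34.8554046 ] 10.958524034405752 [0.12081774 0.84364841 0.14203653] [ 0.004  0.006 -0.004  0.001  0.    -0.001  0.001]
```

View pics/w16.png

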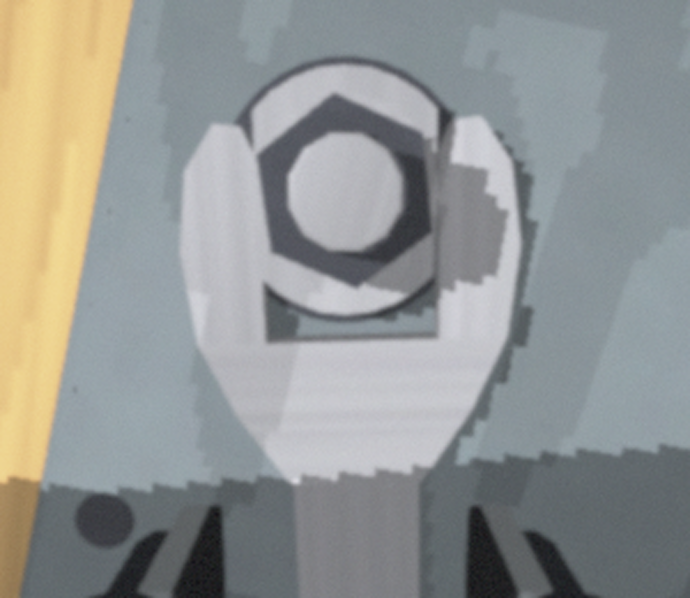

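```bash
python3 -m handwheel '{"delta_pos":[[-0.2,-3,-2],[-0.2,-3,-3.2],[-0.2,-3,-3.2],[-0.2,-3,-3.2],[-0.2,-3,-3.2],[-0.2,-3,-3.2],[-0.2,-3,-3.2]],"rotation":[[0,0,0],[0,0,0],[0,0,0],[0,0,0],[0,0,0],[0,0,0],[0,0,0]],"grip":[55,55,40,15,15,15,15]}' 60
python3 -m handwheel '{"delta_pos":[[-0.2,1,0],[-0.4,2,0],[-0.6,3,0],[-0.7,3.5,0],[-0.7,3.5,0]],"rotation":[[0,0,0],[0,0,0],[0,0,0],[0,0,0],[0,0,0]],"grip":[15,15,15,15,15]}'
python3 - <<'E'
from h import *
o=get_obs();w=grab_frame("wrist");crop(w["frame"],170,20,300,260,2.3,"pics/w17.png");R=Ro.from_quat(o["tcp_rot"]).as_matrix();print(o["t"],o["position"],np.degrees(np.arctan2(R[1,0],R[0,0])),o["force"],o["qvel"].round(3))
E
```

```text
t: 15.65
position: [500.2, 92.2, 31.3]
tcp_rot: [0.995, 0.095, 0.0, -0.0]
force: [-0.2, -0.7, 6.9]
gripper_width: 0.249
t: 16.07
position: [499.7, 95.2, 31.3]
tcp_rot: [0.995, 0.095, 0.0, 0.0]
force: [0.6, -3.6, 5.5]
gripper_width: 0.25
16.0667 [499.6600221   95.24892035  31.2638332 ] 10.909694346160904 [ 0.57556844 -3.559464    5.4969378 ] [ 0.001 -0.002 -0.002  0.001  0.001  0.001  0.002]
```

View pics/w17.png

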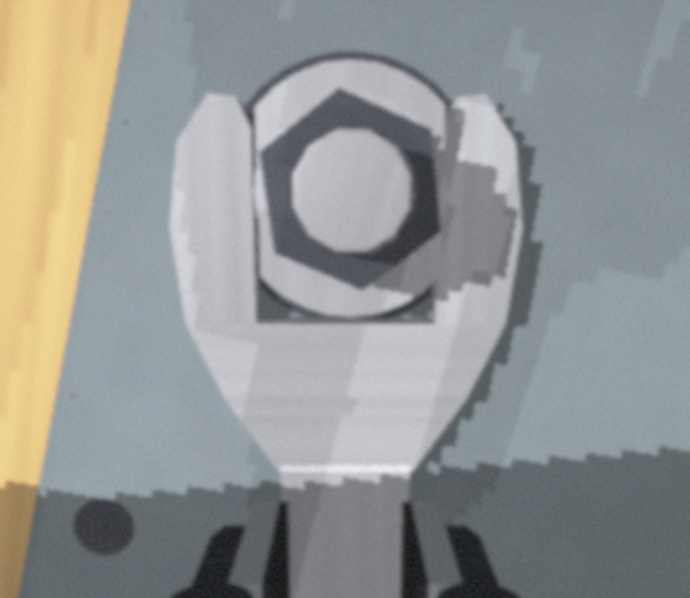

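```bash
python3 -m handwheel '{"delta_pos":[[0,0,0],[0,0,0],[0,0,0],[0,0,10],[0,0,30],[0,0,60],[0,0,90],[0,0,90]],"rotation":[[0,0,0],[0,0,0],[0,0,0],[0,0,0],[0,0,0],[0,0,0],[0,0,0],[0,0,0]],"grip":[35,55,55,55,60,65,70,70]}' 60
python3 -m handwheel '{"delta_pos":[[-4,20,0],[-8,45,-5],[-12.4,67.6,-15],[-12.4,67.6,-28],[-12.4,67.6,-28],[-12.4,67.6,-28],[-12.4,67.6,-28],[-12.4,67.6,-28]],"rotation":[[0,0,0.03],[0,0,0.06],[0,0,0.098],[0,0,0.098],[0,0,0.098],[0,0,0.098],[0,0,0.098],[0,0,0.098]],"grip":[70,70,70,70,70,70,70,70]}' 60
python3 - <<'E'
from h import *
o=get_obs();w=grab_frame("wrist");crop(w["frame"],190,150,260,190,3,"pics/w18.png");R=Ro.from_quat(o["tcp_rot"]).as_matrix();print(o["t"],o["position"],np.degrees(np.arctan2(R[1,0],R[0,0])),o["force"],o["qvel"].round(3))
E
```

```text
t: 16.78
position: [501.1, 95.9, 125.9]
tcp_rot: [0.995, 0.095, 0.003, -0.001]
force: [1.9, 1.2, 0.9]
gripper_width: 0.698
t: 17.45
position: [487.3, 162.7, 93.8]
tcp_rot: [0.99, 0.143, 0.0, -0.0]
force: [0.0, 0.1, 0.0]
gripper_width: 0.699
17.45 [487.25974846 162.65619763  93.82340197] 16.473637707655193 [0.03901331 0.09959883 0.0005802 ] [ 0.001  0.002 -0.005 -0.002 -0.003 -0.005  0.001]
```

View pics/w18.png

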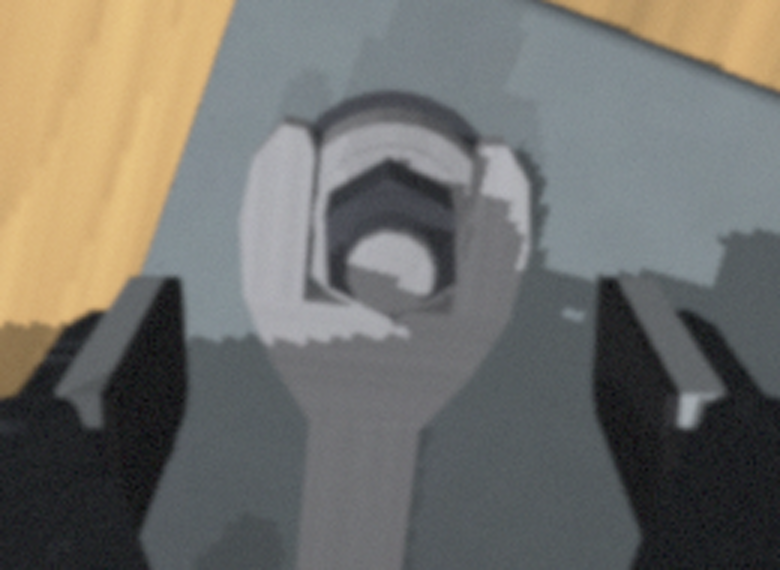

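```bash
python3 - <<'E'
from h import *
o=get_obs();w=grab_frame("wrist")
q=lambda x,y,z: onz(w,(190+x/3,150+y/3),z,o)[:2].round(1)
e=np.array([-.19,.982])
for n,a in dict(stud=q(390,272,71),hexfar=q(390,160,59),hexnear=q(397,325,59),tipL=q(292,122,36),tipR=q(492,140,36),botL=q(305,300,36),botR=q(452,313,36)).items(): print(n,a,a@e)
E
```

```text
stud [488.4 163. ] 67.27000000000001
hexfar [483.7 179. ] 83.87499999999999
hexnear [494.1 148.5] 51.94799999999999
tipL [464.5 174.7] 83.3004
tipR [504.1 182.6] 83.53419999999998
botL [477.2 138.2] 45.044399999999996
botR [507.8 144.2] 45.122399999999985
```

```bash
python3 -m handwheel '{"delta_pos":[[0,0,-15],[0,0,-32],[0,0,-44],[0,0,-49],[0,0,-49],[0,0,-49]],"rotation":[[0,0,0],[0,0,0],[0,0,0],[0,0,0],[0,0,0],[0,0,0]],"grip":[70,70,65,60,60,60]}' 60
python3 -m handwheel '{"delta_pos":[[0,0,0],[0,0,0],[0,0,0],[0,0,0],[0,0,0],[0,0,0],[0,0,0],[0,0,0]],"rotation":[[0,0,0],[0,0,0],[0,0,0],[0,0,0],[0,0,0],[0,0,0],[0,0,0],[0,0,0]],"grip":[45,35,15,15,15,15,15,15]}' 60
python3 - <<'E'
from h import *
o=get_obs();w=grab_frame("wrist");cv2.imwrite("pics/w19.png",w["frame"]);R=Ro.from_quat(o["tcp_rot"]).as_matrix();print(o["t"],o["position"],np.degrees(np.arctan2(R[1,0],R[0,0])),o["force"],o["wrist_torque"],o["joint_pos"].round(2))
E
```

```text
t: 18.05
position: [487.0, 163.1, 44.3]
tcp_rot: [0.99, 0.144, -0.0, 0.0]
force: [-0.2, -0.2, 0.0]
gripper_width: 0.6
t: 18.72
position: [487.2, 163.6, 44.8]
tcp_rot: [0.99, 0.144, 0.001, -0.0]
force: [-1.0, -0.1, 10.8]
gripper_width: 0.262
18.7167 [487.16538698 163.57907632  44.75197583] 16.558399831248632 [-0.95762272 -0.11370493 10.82440806] [-0.08482095  0.3122394  -0.00593051] [-0.72  0.69  0.39  2.04 -0.51  0.51  0.33]
```

View pics/w19.png

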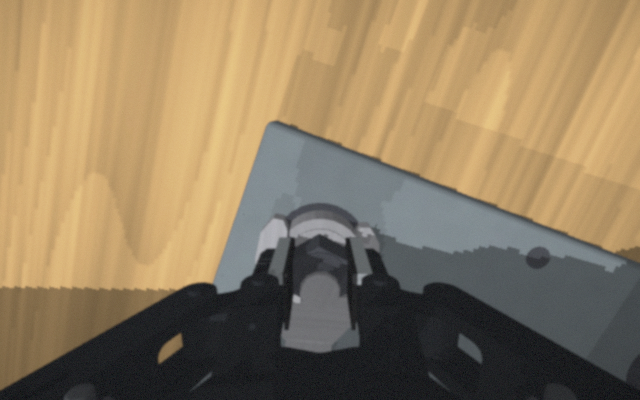

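```bash
python3 -m handwheel '{"delta_pos":[[0,0,0],[0,0,0],[0,0,0],[0,0,0],[0,0,0],[0,0,0],[0,0,0],[0,0,0]],"rotation":[[0,0,-0.05],[0,0,-0.12],[0,0,-0.19],[0,0,-0.26],[0,0,-0.33],[0,0,-0.4],[0,0,-0.4],[0,0,-0.4]],"grip":[15,15,15,15,15,15,15,15]}' 60
python3 - <<'E'
from h import *
o=get_obs();w=grab_frame("wrist");cv2.imwrite("pics/w20.png",w["frame"]);R=Ro.from_quat(o["tcp_rot"]).as_matrix();print(o["t"],o["position"],np.degrees(np.arctan2(R[1,0],R[0,0])),o["force"],o["wrist_torque"],o["joint_pos"].round(2))
E
```

```text
t: 19.43
position: [488.1, 163.6, 44.8]
tcp_rot: [0.998, -0.056, 0.001, -0.0]
force: [5.6, -0.3, 5.4]
gripper_width: 0.262
19.4333 [488.12431216 163.64523481  44.82217465] -6.3724434697355035 [ 5.58305316 -0.29541752  5.39746519] [-0.0490789  -0.9481741   0.05988553] [-0.79  0.71  0.49  2.04 -0.64  0.54  0.05]
```

View pics/w20.png

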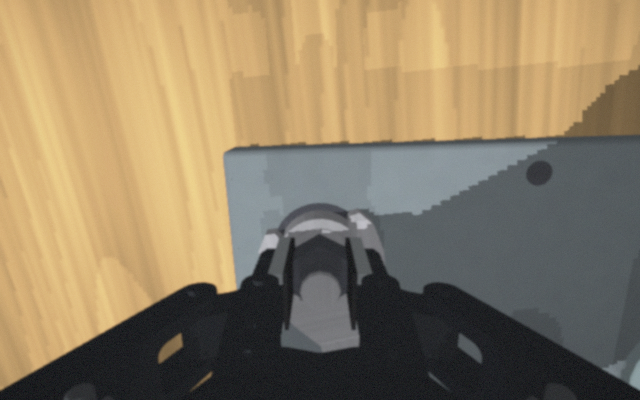

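```bash
python3 -m handwheel '{"delta_pos":[[0,0,0],[0,0,0],[0,0,0],[0,0,0],[0,0,0],[0,0,0]],"rotation":[[0,0,-0.05],[0,0,-0.12],[0,0,-0.19],[0,0,-0.26],[0,0,-0.33],[0,0,-0.4]],"grip":[15,15,15,15,15,15]}' 60
python3 - <<'E'
from h import *
o=get_obs();R=Ro.from_quat(o["tcp_rot"]).as_matrix();print(o["t"],o["position"],np.degrees(np.arctan2(R[1,0],R[0,0])),o["force"],o["wrist_torque"],o["joint_pos"].round(2))
s=grab_frame("scene");crop(s["frame"],290,130,130,100,6,"pics/s21.png")
E
```

```text
t: 19.98
position: [489.0, 163.4, 44.9]
tcp_rot: [0.967, -0.254, 0.002, -0.001]
force: [10.8, -2.6, -2.0]
gripper_width: 0.258
19.9833 [489.00474003 163.36522221  44.90447433] -29.459194888943763 [10.84766406 -2.5763517  -2.02551246] [-0.55972535 -2.38589675  0.36798935] [-0.86  0.75  0.6   2.04 -0.76  0.58 -0.24]
```

View pics/s21.png

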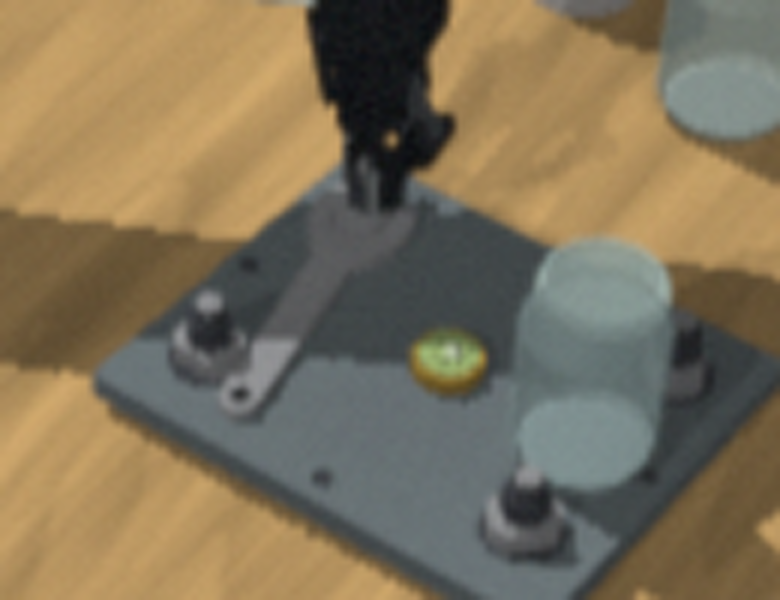

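```bash
python3 -m handwheel '{"delta_pos":[[0.7,0,0],[1.4,-0.3,0],[1.4,-0.3,0],[1.4,-0.3,0],[1.4,-0.3,0],[1.4,-0.3,0]],"rotation":[[0,0,-0.05],[0,0,-0.12],[0,0,-0.19],[0,0,-0.25],[0,0,-0.3],[0,0,-0.3]],"grip":[15,15,15,15,15,15]}' 60
python3 - <<'E'
from h import *
o=get_obs();R=Ro.from_quat(o["tcp_rot"]).as_matrix();print(o["t"],o["position"],np.degrees(np.arctan2(R[1,0],R[0,0])),o["force"],o["wrist_torque"],o["joint_pos"].round(2))
E
```

```text
t: 20.53
position: [489.7, 162.9, 44.8]
tcp_rot: [0.918, -0.396, 0.002, -0.001]
force: [5.5, -2.0, 6.4]
gripper_width: 0.262
20.5333 [489.73801384 162.85958508  44.80307158] -46.6639440372026 [ 5.45952502 -1.97517559  6.37130207] [-0.59450262 -1.30901953  0.18022593] [-0.91  0.78  0.67  2.04 -0.85  0.62 -0.46]
```

```bash
for i in 1; do python3 -m handwheel '{"delta_pos":[[0.5,-0.2,0],[0.5,-0.2,0],[0.5,-0.2,0]],"rotation":[[0,0,-0.07],[0,0,-0.13],[0,0,-0.13]],"grip":[15,15,15]}' 60; done
python3 - <<'E'
from h import *
o=get_obs();R=Ro.from_quat(o["tcp_rot"]).as_matrix();print(np.degrees(np.arctan2(R[1,0],R[0,0])),o["force"],o["wrist_torque"])
E
python3 -m handwheel '{"delta_pos":[[0,0,0],[0,0,0],[0,0,0]],"rotation":[[0,0,-0.07],[0,0,-0.1],[0,0,-0.1]],"grip":[15,15,15]}' 60
python3 - <<'E'
from h import *
o=get_obs();R=Ro.from_quat(o["tcp_rot"]).as_matrix();print(np.degrees(np.arctan2(R[1,0],R[0,0])),o["force"],o["wrist_torque"])
E
```

```text
t: 20.78
position: [490.1, 162.6, 44.8]
tcp_rot: [0.89, -0.455, 0.001, -0.001]
force: [3.7, -2.7, 7.9]
gripper_width: 0.26
-54.15006740582259 [ 3.74184263 -2.6719653   7.90008945] [-0.6351024  -0.89753819  0.13752756]
t: 21.03
position: [490.2, 162.4, 44.8]
tcp_rot: [0.867, -0.498, 0.002, -0.001]
force: [4.8, -4.6, 6.2]
gripper_width: 0.262
-59.78556550373179 [ 4.78396154 -4.58716646  6.18868194] [-0.91905127 -1.14813763  0.21403949]
```

```bash
python3 -m handwheel '{"delta_pos":[[0.2,-0.3,0],[0.2,-0.3,0],[0.2,-0.3,0]],"rotation":[[0,0,-0.06],[0,0,-0.08],[0,0,-0.08]],"grip":[15,15,15]}' 60
python3 - <<'E'
from h import *
o=get_obs();R=Ro.from_quat(o["tcp_rot"]).as_matrix();print(np.degrees(np.arctan2(R[1,0],R[0,0])),o["force"],o["wrist_torque"])
w=grab_frame("wrist");cv2.imwrite("pics/w22.png",w["frame"])
s=grab_frame("scene");crop(s["frame"],290,130,130,100,6,"pics/s22.png")
E
```

```text
t: 21.28
position: [490.3, 162.2, 44.8]
tcp_rot: [0.847, -0.532, 0.001, -0.001]
force: [4.5, -3.5, 6.1]
gripper_width: 0.259
-64.32388708006204 [ 4.47971762 -3.49135158  6.13239191] [-0.80786016 -1.09654688  0.20212623]
```

View pics/w22.png

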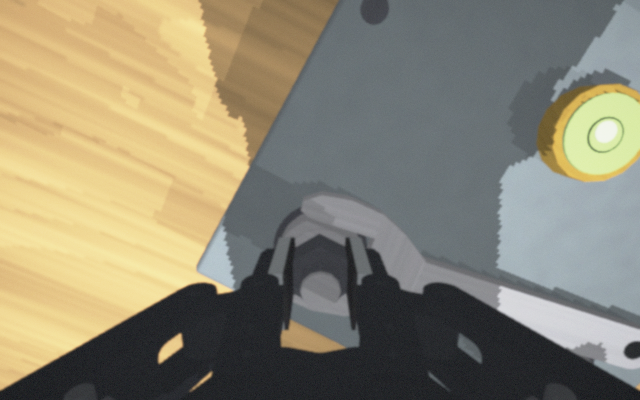

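View pics/s22.png

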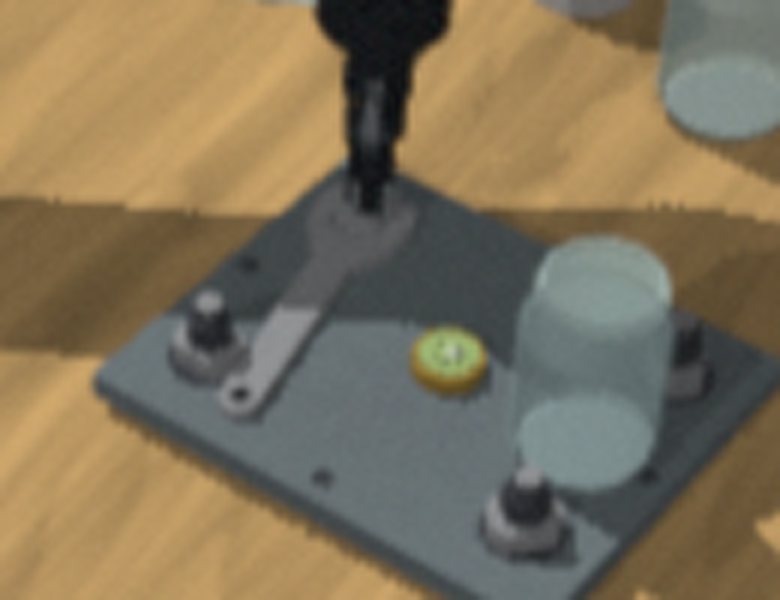

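```bash
cat > m.py <<'E'
from h import *
o=get_obs();R=Ro.from_quat(o["tcp_rot"]).as_matrix();a=np.degrees(np.arctan2(R[1,0],R[0,0]));print("yaw",a.round(2),"turned",np.radians(16.56-a).round(3),o["force"].round(1),o["wrist_torque"].round(2),"j7tau",o["joint_efforts"][6].round(3),o["t"])
E
python3 -m handwheel '{"delta_pos":[[0,-0.2,0],[0,-0.2,0],[0,-0.2,0]],"rotation":[[0,0,-0.05],[0,0,-0.06],[0,0,-0.06]],"grip":[15,15,15]}' 60 >/dev/null; python3 m.py
python3 -m handwheel '{"delta_pos":[[0,-0.2,0],[0,-0.2,0],[0,-0.2,0]],"rotation":[[0,0,-0.05],[0,0,-0.06],[0,0,-0.06]],"grip":[15,15,15]}' 60 >/dev/null; python3 m.py
```

```text
yaw -67.72 turned 1.471 [ 5.  -3.6  5.3] [-0.81 -1.16  0.26] j7tau -0.78 21.6333
yaw -71.16 turned 1.531 [ 4.7 -3.7  5.6] [-0.75 -1.24  0.27] j7tau -0.783 21.8833
```

```bash

python3 -m handwheel '{"delta_pos":[[0,0,0],[0,0,0],[0,0,0]],"rotation":[[0,0,-0.05],[0,0,-0.06],[0,0,-0.06]],"grip":[15,15,15]}' 60 >/dev/null; python3 m.py
python3 -m handwheel '{"delta_pos":[[0,0,0],[0,0,0],[0,0,0]],"rotation":[[0,0,-0.03],[0,0,-0.04],[0,0,-0.04]],"grip":[15,15,15]}' 60 >/dev/null; python3 m.py
```

```text
yaw -74.58 turned 1.591 [ 5.9 -3.9  5.5] [-0.92 -1.25  0.43] j7tau -0.976 22.1333
yaw -76.84 turned 1.63 [ 6.5 -3.5  4.8] [-1.12 -1.35  0.84] j7tau -1.261 22.3833
```

```bash

python3 -m handwheel '{"delta_pos":[[0,0,0],[0,0,0],[0,0,0]],"rotation":[[0,0,-0.02],[0,0,-0.03],[0,0,-0.03]],"grip":[15,15,15]}' 60 >/dev/null; python3 m.py
python3 - <<'E'
from h import *
s=grab_frame("scene");crop(s["frame"],290,130,130,100,6,"pics/s23.png")
E
```

```text
yaw -78.54 turned 1.66 [ 5.4 -5.2  4.6] [-1.24 -1.43  1.14] j7tau -1.502 22.6333
```

View pics/s23.png

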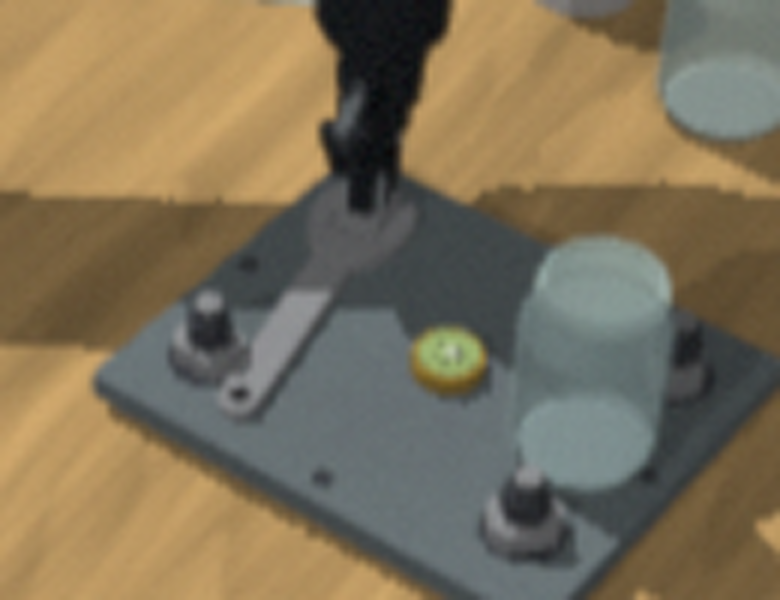

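```bash

python3 -m handwheel '{"delta_pos":[[0,0,0],[0,0,0],[0,0,0],[0,0,0],[0,0,15],[0,0,40],[0,0,70],[0,0,70]],"rotation":[[0,0,0.02],[0,0,0.02],[0,0,0.02],[0,0,0.02],[0,0,0.02],[0,0,0.02],[0,0,0.02],[0,0,0.02]],"grip":[40,60,65,65,65,65,70,70]}' 60; python3 m.py
python3 -m handwheel '{"delta_pos":[[5,-30,10],[7,-55,10],[7,-55,10],[7,-55,10],[7,-55,10]],"rotation":[[0,0,0.12],[0,0,0.24],[0,0,0.36],[0,0,0.48],[0,0,0.5]],"grip":[70,70,70,70,70]}'
python3 - <<'E'
from h import *
o=get_obs();w=grab_frame("wrist");cv2.imwrite("pics/w24.png",w["frame"]);print(o["position"],o["tcp_rot"],o["qvel"].round(3))
E
```

```text
t: 23.35
position: [490.4, 162.2, 117.8]
tcp_rot: [0.78, -0.626, 0.001, -0.002]
force: [1.0, -0.8, 0.6]
gripper_width: 0.696
yaw -77.46 turned 1.641 [ 1.  -0.8  0.6] [ 0.01 -0.03 -0.02] j7tau -1.426 23.35
t: 23.77
position: [495.9, 106.9, 124.3]
tcp_rot: [0.912, -0.41, -0.0, -0.001]
force: [-0.1, -0.5, -0.4]
gripper_width: 0.699
[495.93291931 106.92302137 124.28970716] [ 9.11901954e-01 -4.10407805e-01 -7.17535855e-05 -5.05528320e-04] [ 0.009 -0.006 -0.03  -0.003  0.014 -0.004  0.033]
```

View pics/w24.png

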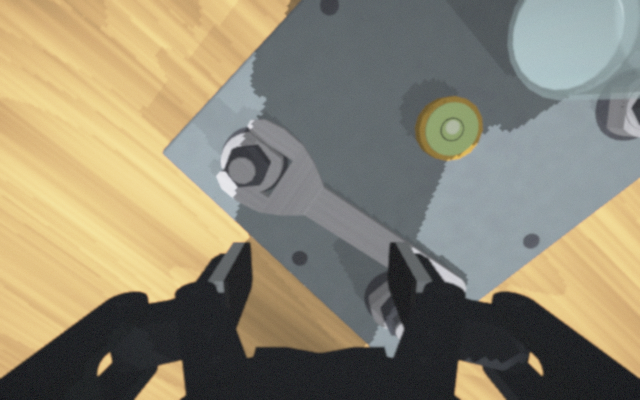

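```bash
python3 - <<'E'
from h import *
im=cv2.imread("pics/w24.png");crop(im,200,105,140,120,5.5,"pics/w24c.png")
E
```

```text
(no output)
```

View pics/w24c.png

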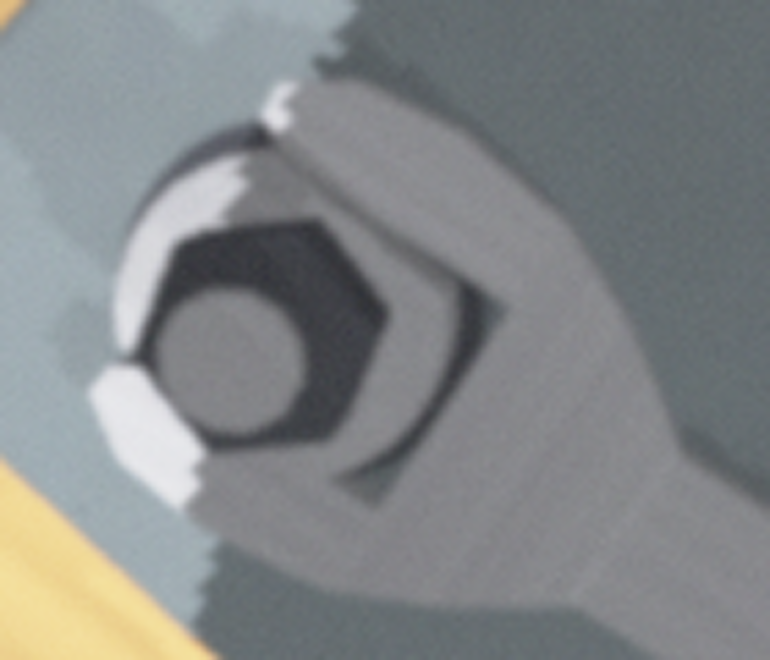

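```bash
python3 -m handwheel '{"delta_pos":[[0,0,0],[0,0,0],[0,0,0]],"rotation":[[0,0,0],[0,0,0],[0,0,0]],"grip":[70,70,70]}' >/dev/null
python3 - <<'E'
from h import *
o=get_obs();w=grab_frame("wrist");
q=lambda x,y,z: onz(w,(200+x/5.5,105+y/5.5),z,o)[:2]
A=[q(178,243,59),q(317,220,59),q(388,318,59),q(325,440,59)]
for i in range(3): d=A[i+1]-A[i];print("hex",np.linalg.norm(d),np.degrees(np.arctan2(d[1],d[0]))%60)
print("stud",q(230,360,71))
b1,b2=q(508,308,36),q(372,508,36);t1,t2=q(283,85,36),q(100,385,36)
m=(b1+b2)/2;d=b1-b2;print("bot",m,np.linalg.norm(d)); 
n=(q(270,135,36)-q(505,305,36));print("jaw dir",np.degrees(np.arctan2(n[1],n[0])))
e=np.array([-d[1],d[0]])/np.linalg.norm(d); e=e*np.sign(e[1]);print("head dir",np.degrees(np.arctan2(e[1],e[0])),"jawpt",m+22.5*e,o["position"])
s=grab_frame("scene");cv2.imwrite("pics/s25.png",s["frame"])
E
```

```text
hex 15.596798865232966 20.455201958439837
hex 13.089678707100694 15.478021533346364
hex 15.843276341285462 12.378805592340285
stud [489.20315017 162.37999582]
bot [491.32476771 140.73550544] 31.07550243461196
jaw dir 94.73319287642592
head dir 96.3210169312895 jawpt [488.84754239 163.09871976] [495.75222864 107.37989907 123.8232631 ]
```

View pics/s25.png

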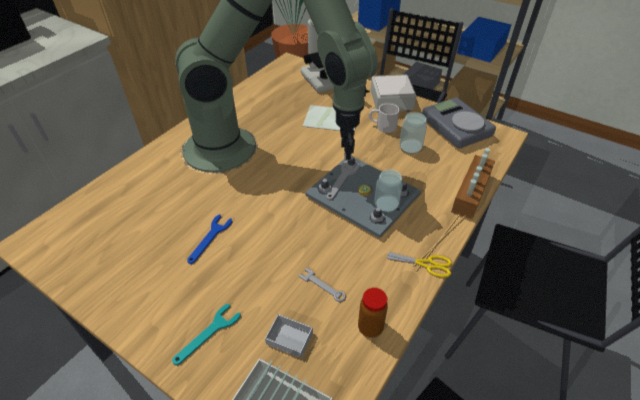

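```bash
python3 -c "
from bench import *
print(hand_in())"
```

```text
the job is handed in; nothing more can be done
None
```

The locknut is tight, the spanner is on the sleeve's flats, and I've handed the job in. It took about 24 s of the 58 s, and `hand_in()` gave no verdict.

**What I did:** I slid the grey spanner onto the loose sleeve's flats, with its handle on the far side of the near right sleeve. I then gripped the nut on its flats and turned it clockwise in one grip until it jammed.

**Last checks:**
- **Spanner:** the jaw point measured about 1 mm from the sleeve axis. The handle has swung against the neighbouring collar, as intended.
- **Nut:** the tool turned about 1.66 rad. Torque rose steadily over the last steps (0.27, 0.43, 0.84, then 1.14 N m), which shows the jam. In the last picture the nut had turned about 1.58 rad overall, so about 1.49 rad on the sleeve plus its unknown starting angle, against the 1.42 rad needed.
- **Sleeve:** turned by about 0.1 rad, judged by the spanner's swing, so within the 0.35 rad limit.
- **Jars and mug:** all standing and apparently unmoved.
- **Gripper:** open and clear of everything.

**What went wrong or disagreed:**
- **First placing:** it measured 3 to 5 mm short of fully home, so I went back to push it on.
- **First re-grip:** I gripped too high and the fingers slipped off the handle, reaching about 39 N at the wrist (limit 120 N). A lower grip worked.
- **Camera mismatch:** the fixed cameras placed the sleeve about 6 mm to the right of where the wrist camera did. I used the wrist camera, and the fit and grip agreed with it.

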